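Clear the desk into the pail and hang it on the rail

ROBOT

A 6-joint arm with a two-finger parallel gripper is mounted at the origin on a cart in front of the work surface, level with it; the furniture and walls round the work are solid. World frame = base frame: x ahead of the robot, y to its left, z up, the work surface at z = 0. Lengths are in m, angles in rad, forces in N, time in s.
With the tool pointing down it reaches from about 0.25 to 0.775 m from the base axis. Payload 4 kg.
Tool frame: the origin (TCP) lies midway between the tips of the shut fingers; the grasp point (between the pads) lies 19 mm behind it (robot.tcp_to_grasp is the distance from the TCP to the grasp point, in m); x points along the fingers, y is the direction in which the jaws open and shut, and the axes are right-handed (so a half turn about x gives the same grasp; the last joint's range is limited). The gripper opens to 94 mm and grips with 3 to 60 N. Pads are 16 mm wide; open, the fingers measure 119 mm over their backs; the gripper's body (75 mm by 177 mm) begins 78 mm behind the grasp point.
Start: joints at [1.024, 0.087, 1.371, -0, 1.684, -0.103], TCP at [0.236, 0.497, 0.206] pointing down, gripper open.
Joint ranges: [-3.1, 3.1], [-0.76, 2.03], [0.27, 2.55], [-1.08, 4.22], [0.17, 2.65], [-2.57, 2.57]. Speed limits (rad/s): [2.79, 2.79, 3.14, 3.14, 3.14, 3.14].

INTERFACE

Orientations are given as [roll, pitch, yaw] about the fixed x, y, z axes, in that order (R = Rz(yaw) Ry(pitch) Rx(roll)).
In Python, from bench import robot gives the robot as it stands.
- The arm moves only by the tool send_rows, never from a script. Its argument "increments" is a list of rows, each a list of 5 numbers: the opening, from -1 (shut) to 1 (fully open), so that 0 is half open, then the shift along the tool's x, y, z in m, then the turn about the tool's x in rad. In form: [[hand, tx, ty, tz, roll], ...]. A call has 1 to 5 rows; each row is the pose to reach, as a shift and turn from the pose commanded when the call began, along the tool's axes at that moment; what a row does not reach only later rows make up. A row lasts 1/12 s, in which the tool goes at most 41.7 mm and 7.16 degrees, less where a joint would pass 70% of its speed; a pose out of reach is approached as far as the arm can. A call with a gripper value outside its range is refused whole. The fingers move at their own pace and stop on an object; the grip force is fixed at half the most. Time passes only in rows, so rows that repeat a pose let the fingers close. It gives the time, the measured TCP pose, the force and the opening at its end, in the units of the state.
- robot.get_obs(): the state, without advancing time (a new reading comes with each control period).
- robot.snapshot(name): name is "scene" or "top" or "wrist"; returns a dict with "image" (384x512x3 uint8, red, green, blue), "intrinsics" (3x3 intrinsics, pixels), "world_from_camera" (4x4, takes a point from camera to world coordinates). Camera axes: x right, y down, z forward; pixel columns grow to the right and rows downward; lengths in m; the calibration is good to about 2 mm. A picture is of the moment at which its call begins. There is no depth.
- robot.close_job(): hands the job in, once; it reports no verdict.
The state is a dict: "time": time; "joint_positions": joint angles; "qvel": joint speeds; "joint_torque": joint torques, N m; "tool_pos": TCP position; "ee_rot": TCP orientation; "wrist_force": force on the tool from outside, world axes, zero at the start; "wrist_torque": the same for the moment, N m; "width": finger opening in m.
Only numpy, scipy, OpenCV 4.12 (cv2) and the standard library are available. Lean on these libraries where they do the work, as an engineer would, in place of code of your own. Each camera call takes 0.05 s, during which the arm holds its last target.

TASK

Clear this desk for its next user: whichever of the mouse, the stapler, the marker pen and the eraser are lying out go into the steel pail. The hook of the accessory rail is clamped at the wrong end: loosen its clamp knob, slide the hook along the rail to the stop at the other end (the right-hand end, away from the mat) and tighten the knob fully again there before the pail goes on it. Swing up the pail's handle and hang the pail by its wooden grip over both prongs of the hook, so that it ends hanging free and still with everything inside. Leave the mug, the notebook by the keyboard, the round tin and the keys where they are.

Things in the scene. Friction and masses are not known exactly. Their poses are not given: they have to be found in the camera images.
- pail: open steel pail, 100 mm high, outer diameter 160 mm at the foot and 176 mm at the rim, wall 3 mm, inner floor 4 mm up, 0.32 kg. Origin: centre of its underside, z up the pail's axis. Its handle (bail) swings on two pins on the pail's y axis at y = +-97 mm, 94 mm above the underside
- bail (a joint): angle of the pail's handle: 0 = lying flat on its stops, sticking out level along the pail's -x side; 1.57 = straight up; 3.14 = lying flat on the +x side. Turns freely, with hardly any friction, and falls to the nearer side when let go
- bail_grip (a point): middle of the handle's straight wooden grip, a round bar 15 mm thick and 120 mm long, parallel to the pail's y axis, 132 mm from the pivot pins (so 226 mm above the pail's underside when the handle is up; when flat it is 94 mm up, with about 34 mm between bar and pail rim)
- rail: fixed accessory rail: a 30 x 20 mm aluminium bar, 288 mm long along its y axis, underside 197 mm above the desk, on two 20 mm posts with foot plates 150 x 56 mm, a stop collar near each end. Origin: on the desk under its middle; +y is the end near the mat, -y the outer, right-hand end; the hook's prongs point along -x, to the robot
- carriage (a joint): place of the hook carriage on the rail in m: 0 = at the stop near the mat, 0.136 = at the stop at the outer end (rail's -y). Free, it slides with about 2 N (plus 6 N per m/s); clamped, it holds against more than 25 N. A 50 x 60 mm block, its top 21 mm above the rail's axis (228 mm above the desk)
- clamp_knob (a joint): angle of the clamp knob on top of the carriage: 0 = fully tight; grows anticlockwise seen from above to 1.4 rad = fully loose. The clamp grips below about 0.7 rad. It stays where it is left; turning takes about 0.12 N m
- knob_grip (a point): on the vertical axis of the clamp knob, at the height to grip it: its bar is 14 mm thick, 56 mm long and 26 mm high, this point is 12 mm below its top (its x axis is across the bar, its y axis along the bar, and they turn with the knob)
- hook_seat (a point): rest place of the middle of the handle's grip on the hook, 243 mm above the desk, 115 mm before the rail's axis; axes as the rail's. Two 8 mm prongs along x at y = +-35 mm, open between; tops 7 mm below this point from 60 mm behind it to 15 mm before it, then turned up to tips 29 mm before and 15 mm above it, over which the grip must pass. The pail then hangs 17 mm clear of the desk
- mouse: computer mouse, 106 x 62 x 34 mm, long axis x, origin at the centre of its underside. May be absent
- stapler: stapler, closed, 138 x 40 x 48 mm, long axis x, origin at the centre of its underside; the base is 40 mm wide and 7 mm high, the arm above it 22 mm wide, from 18 to 45 mm up. May be absent
- marker: marker pen, 135 mm long along its y axis, 17 mm thick, origin at the middle of its underside. May be absent
- eraser: eraser in a sleeve, 46 x 23 x 13 mm, long axis x, origin at the centre of its underside. May be absent
- mug: two-tone mug, 97 mm high, to be left alone
- notebook: purple notebook beside the keyboard, 148 x 109 x 14 mm, to be left alone
- brass_tin: round closed tin, 115 mm across, 42 mm high, left of the pail, to be left alone
- keys: bunch of keys at the front of the desk before the rail, 56 x 128 x 8 mm, to be left alone

How it is judged:
By the outcome, as a careful person would: the job done as asked, in the order asked, and still so for the second after the job is handed in, with the robot touching nothing.
Of mouse, stapler, marker, eraser only 3 to 4 are there at a start; the rules pass over those that are not, and their reading is None.
At some moment in a run one of mouse, stapler, marker, eraser may be knocked a few centimetres aside while the robot is not near it.
Once in a run the grip may slacken for a moment while it holds something.
It also fails if it takes over 208 s, if anything falls off the work surface, if the arm or the gripper's body presses on something with over 40 N, if the wrist force passes 120 N, or if a joint passes its speed limit or range.

## Working session

There is one attempt and no reset: what is moved stays moved. The work goes in short steps, Python scripts to look and compute and a tool call to move; the robot and the scene stay as the last step left them, time stands still between calls to the robot, and variables do not carry over. Pictures are saved under pics/ and viewed, and the job is handed in when it is done.

Besides the shell and the picture viewer there is one more tool, called after "Call:" in YAML: its name, and indented under it one key for each argument. send_rows: Moves the arm, as the interface text tells. Its arguments: {"type":"object","properties":{"increments":{"type":"array"}},"required":["increments"]}

```bash
ls; mkdir -p pics
python3 - <<'E'
from bench import robot
import cv2
o=robot.get_obs(); print(o)
for n in ["scene","top","wrist"]:
    s=robot.snapshot(n); cv2.imwrite(f"pics/{n}0.png",s["image"][:,:,::-1]); print(n,s["intrinsics"].tolist(),s["world_from_camera"].round(4).tolist())
E
```

```text
pics
{'time': 0.0, 'joint_positions': array([ 1.02390207e+00,  8.79270258e-02,  1.37223130e+00, -4.40536619e-06,
        1.68357996e+00, -1.03113369e-01]), 'qvel': array([ 0.00071536, -0.00149168,  0.00105901,  0.00052519,  0.00098244,
        0.0003101 ]), 'joint_torque': array([ 1.60624266e-03, -3.40192688e+01, -3.02424431e+01,  7.17743835e-02,
        3.32570518e-02, -1.80751240e-04]), 'tool_pos': array([0.23587713, 0.49625593, 0.2043311 ]), 'ee_rot': array([-1.67186907,  1.56865069, -2.11565045]), 'wrist_force': array([-0.01069832, -0.42687917,  0.02522057]), 'wrist_torque': array([-0.01089411, -0.02444426,  0.0125497 ]), 'width': 0.09412494421785428}
scene [[354.63399784913855, 0.0, 256.147619328109], [0.0, 354.63399784913855, 188.89798152465994], [0.0, 0.0, 1.0]] [[-0.84, -0.3869, 0.3803, 0.2635], [-0.5425, 0.6099, -0.5778, 0.6193], [-0.0084, -0.6917, -0.7222, 0.8381], [0.0, 0.0, 0.0, 1.0]]
top [[450.72505759453423, 0.0, 260.2859795803036], [0.0, 450.72505759453423, 195.43050353221625], [0.0, 0.0, 1.0]] [[0.0209, -0.9915, 0.1281, 0.4318], [-0.9997, -0.0227, -0.0128, 0.1129], [0.0156, -0.1278, -0.9917, 1.6212], [0.0, 0.0, 0.0, 1.0]]
wrist [[297.2204968154188, 0.0, 255.18809931355912], [0.0, 297.2204968154188, 197.86872589572195], [0.0, 0.0, 1.0]] [[0.4294, 0.8662, 0.2554, 0.16], [0.9031, -0.4113, -0.1234, 0.5329], [-0.0019, 0.2837, -0.9589, 0.3833], [0.0, 0.0, 0.0, 1.0]]
```

View pics/scene0.png

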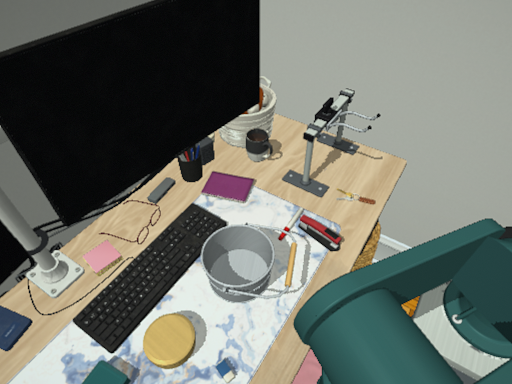

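View pics/top0.png

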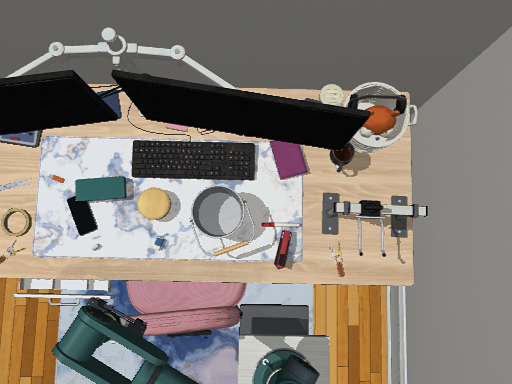

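View pics/wrist0.png

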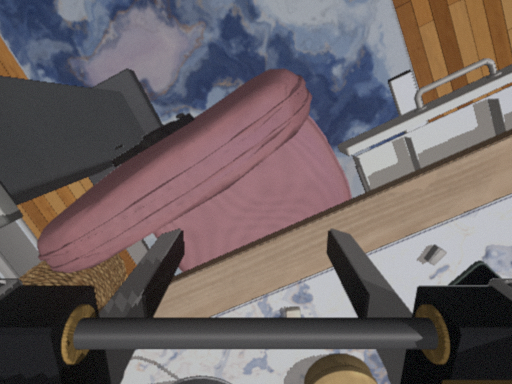

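```bash
cat > h.py <<'E'
import numpy as np, cv2
from bench import robot
from scipy.spatial.transform import Rotation as R
def snap(n,f=None):
    s=robot.snapshot(n)
    if f: cv2.imwrite(f"pics/{f}.png",s["image"][:,:,::-1])
    return s
def p2w(s,u,v,z):
    K=s["intrinsics"];T=s["world_from_camera"]
    d=T[:3,:3]@np.linalg.solve(K,[u,v,1.0]);c=T[:3,3]
    return c+d*(z-c[2])/d[2]
def w2p(s,p):
    K=s["intrinsics"];T=s["world_from_camera"]
    q=K@(T[:3,:3].T@(np.asarray(p)-T[:3,3]));return q[:2]/q[2]
def tri(obs):
    A=[];b=[]
    for s,u,v in obs:
        T=s["world_from_camera"];d=T[:3,:3]@np.linalg.solve(s["intrinsics"],[u,v,1.0]);d/=np.linalg.norm(d)
        P=np.eye(3)-np.outer(d,d);A.append(P);b.append(P@T[:3,3])
    A=np.vstack(A);b=np.hstack(b);x=np.linalg.lstsq(A,b,rcond=None)[0];return x,np.linalg.norm(A@x-b)
def crop(s,f,u0,v0,u1,v1,k):
    im=s["image"][v0:v1,u0:u1,::-1]
    cv2.imwrite(f"pics/{f}.png",cv2.resize(im,None,fx=k,fy=k,interpolation=cv2.INTER_CUBIC))
def tool():
    o=robot.get_obs();r=R.from_euler('xyz',o["ee_rot"]).as_matrix();return o,r
def rel(p,yawdir=None):
    "shift in tool axes to world point p"
    o,r=tool();return r.T@(np.asarray(p)-o["tool_pos"])
E
python3 - <<'E'
from h import *
s=snap("top")
crop(s,"t1",130,170,330,280,4); crop(s,"t2",300,180,440,285,5); crop(s,"t3",0,160,180,270,4)
s=snap("scene"); crop(s,"s1",180,70,400,310,3)
o,r=tool();print(r.round(3))
E
```

```text
[[-0.001  0.429  0.903]
 [-0.001  0.903 -0.429]
 [-1.    -0.001 -0.   ]]
```

View pics/t1.png

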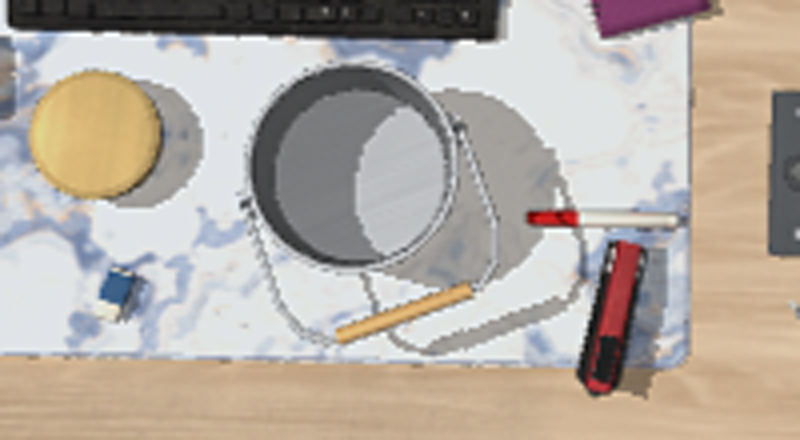

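View pics/t2.png

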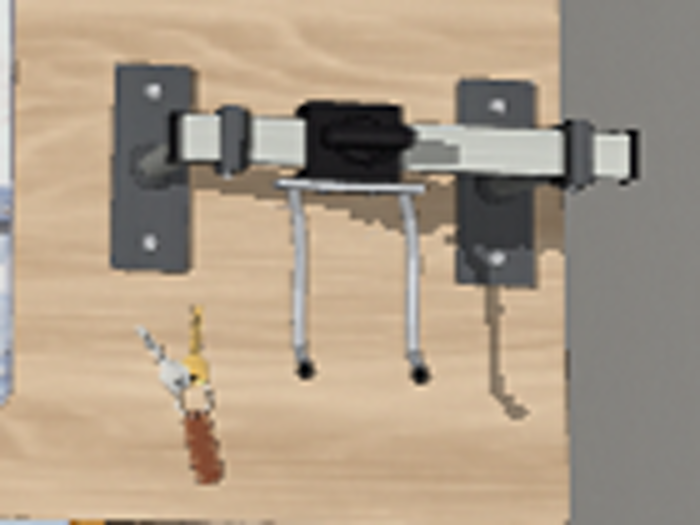

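View pics/t3.png

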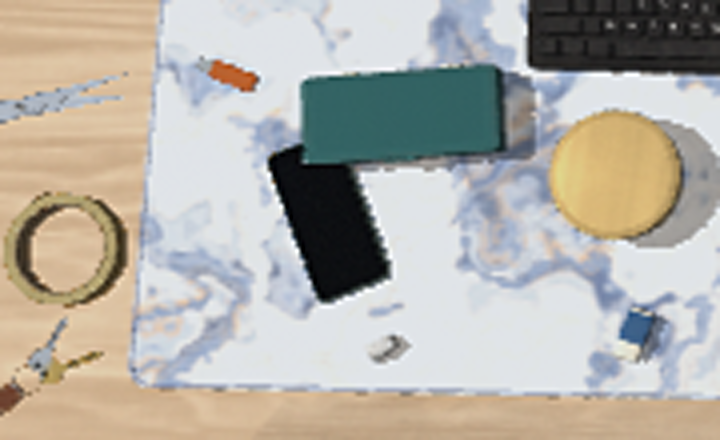

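View pics/s1.png

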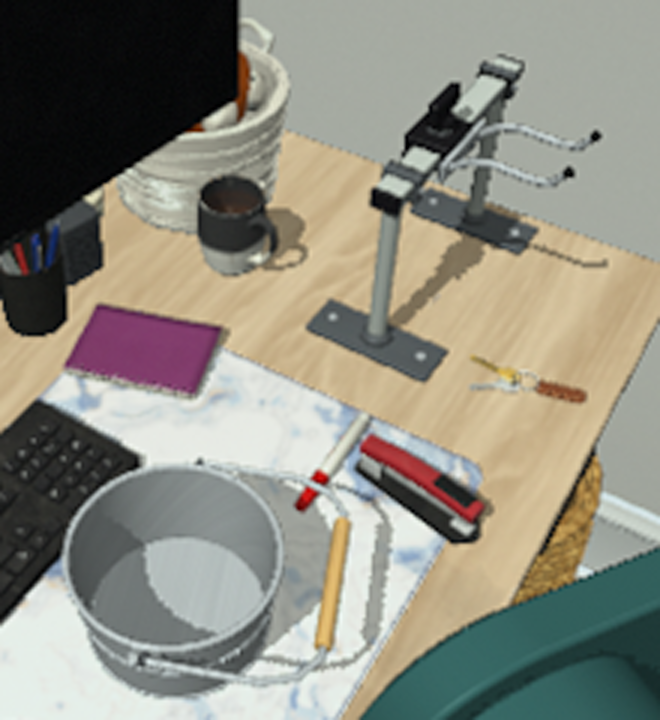

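Run:
```python
from h import *
s=snap("top");
def t1(u,v,z): return p2w(s,130+u/4,170+v/4,z).round(4)
def t2(u,v,z): return p2w(s,300+u/5,180+v/5,z).round(4)
L=t2(172,137,.217);Rr=t2(637,155,.217);print("rail",L,Rr,np.linalg.norm(L-Rr),(L+Rr)/2)
print("knob",t2(367,137,.25), "carr ends",t2(300,140,.228),t2(403,140,.228))
a,b=t2(305,370,.258),t2(420,373,.258);print("tips",a,b,np.linalg.norm(a-b))
print("foot L",t2(152,168,0),"R",t2(497,183,0))
print("pail",t1(353,167,.1), "pins",t1(248,203,.094),t1(461,127,.094),"grip",t1(338,335,.1),t1(472,290,.1))
print("marker",t1(527,217,.009),t1(683,221,.009))
print("stapler",t1(628,245,.045),t1(600,390,.045))
print("eraser",t1(124,270,.013),t1(110,318,.013),t1(103,287,.013),t1(131,295,.013))
print("desk edge",t1(400,440,0), p2w(s,410,280,0), "tin",t1(97,135,.042))
print("keys",t2(140,330,0),t2(195,310,0),t2(215,480,0))
```

```text
rail [ 0.5806 -0.1386  0.217 ] [ 0.5759 -0.4319  0.217 ] 0.2933376552711909 [ 0.57825 -0.28525  0.217  ]
knob [ 0.5798 -0.2527  0.25  ] carr ends [ 0.5794 -0.2166  0.228 ] [ 0.5808 -0.2811  0.228 ]
tips [ 0.4371 -0.2115  0.258 ] [ 0.4368 -0.281   0.258 ] 0.06950064747899838
foot L [ 0.5808 -0.1629  0.    ] R [ 0.5754 -0.4135  0.    ]
pail [0.5694 0.2343 0.1   ] pins [0.5374 0.3225 0.094 ] [0.6062 0.144  0.094 ] grip [0.4283 0.2422 0.1   ] [0.4681 0.1312 0.1   ]
marker [0.5362 0.0847 0.009 ] [ 0.5357 -0.055   0.009 ]
stapler [ 0.5114 -0.0034  0.045 ] [0.3858 0.0192 0.045 ]
eraser [0.4812 0.4408 0.013 ] [0.4388 0.451  0.013 ] [0.4659 0.4585 0.013 ] [0.4594 0.4335 0.013 ]
desk edge [0.3372 0.1928 0.    ] [ 0.34996414 -0.44717206  0.        ] tin [0.5978 0.4642 0.042 ]
keys [ 0.4641 -0.1544  0.    ] [ 0.4792 -0.194   0.    ] [ 0.3592 -0.2081  0.    ]
```

```bash
cat >> h.py <<'E'
def plan(p,th=None):
    o,r=tool();t=np.arctan2(r[1,1],r[0,1]);sh=r.T@(np.asarray(p,float)-o["tool_pos"])
    rl=0 if th is None else -((th-t+np.pi)%(2*np.pi)-np.pi)
    print("t%.2f pos"%o["time"],o["tool_pos"].round(4),"theta %.3f"%t,"q6 %.2f w %.4f F"%(o["joint_positions"][5],o["width"]),o["wrist_force"].round(1),"| SHIFT",sh.round(4),"ROLL %.3f"%rl)
E
python3 -c "
from h import *
plan([.46,.446,.12],1.335)"
```

```text
t0.30 pos [0.2361 0.4966 0.2051] theta 1.127 q6 -0.10 w 0.0936 F [ 0.2 -0.   0.3] | SHIFT [0.085  0.0505 0.224 ] ROLL -0.208
```

Call:
send_rows:
  increments:
    - [0.0, 0.01, 0.01, 0.035, -0.04]
    - [0.0, 0.025, 0.02, 0.075, -0.08]
    - [0.0, 0.04, 0.03, 0.115, -0.13]
    - [0.0, 0.055, 0.04, 0.155, -0.17]
    - [0.0, 0.07, 0.045, 0.19, -0.208]

```text
time: 0.72
tool_pos: [0.426, 0.4566, 0.1364]
ee_rot: [1.127, 1.569, 0.894]
wrist_force: [0.9, 0.1, -0.3]
width: 0.064
```

Call:
send_rows:
  increments:
    - [0.0, 0.005, 0.004, 0.017, 0]
    - [0.0, 0.01, 0.006, 0.034, 0]
    - [0.0, 0.01, 0.006, 0.034, 0]

```text
time: 0.97
tool_pos: [0.4612, 0.4526, 0.1241]
ee_rot: [-1.823, 1.568, -2.063]
wrist_force: [-1.2, -0.5, 0.6]
width: 0.0476
```

```bash
python3 -c "
from h import *
plan([.46,.446,.12],1.335)
s=snap('wrist','w1');print(w2p(s,[.46,.446,.013]))"
```

```text
t0.97 pos [0.4612 0.4526 0.1241] theta 1.331 q6 -0.64 w 0.0476 F [-1.2 -0.5  0.6] | SHIFT [ 0.0042 -0.0067  0.0004] ROLL -0.004
[248.48373988 196.89911185]
```

View pics/w1.png

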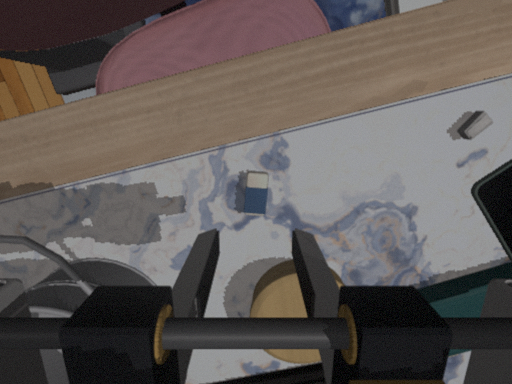

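```bash
python3 -c "
from h import *
s=snap('wrist')
for q in [(248,172),(268,173),(266,214),(245,212),(256.5,193)]: print(p2w(s,*q,.013).round(4))
plan(p2w(s,256.5,193,.013)*[1,1,0]+[0,0,.004],1.335)
"
```

```text
[0.4333 0.4527 0.013 ]
[0.439  0.4718 0.013 ]
[0.4807 0.4601 0.013 ]
[0.4735 0.4395 0.013 ]
[0.4564 0.4558 0.013 ]
t1.07 pos [0.4585 0.4543 0.1262] theta 1.334 q6 -0.64 w 0.0470 F [ 0.6 -0.3 -0.3] | SHIFT [ 0.1222  0.0012 -0.0022] ROLL -0.001
```

```bash
python3 -c "
from h import *
s=snap('wrist'); crop(s,'w2',200,140,320,230,5)
t=snap('top'); crop(t,'t4',130,225,190,260,10)
plan([.4564,.4558,.004])
import pickle;pickle.dump((s,t),open('st.pkl','wb'))
"
```

```text
t1.17 pos [0.4577 0.4551 0.1274] theta 1.336 q6 -0.64 w 0.0470 F [0.4 1.4 0.8] | SHIFT [ 0.1234  0.0003 -0.0014] ROLL 0.000
```

View pics/w2.png

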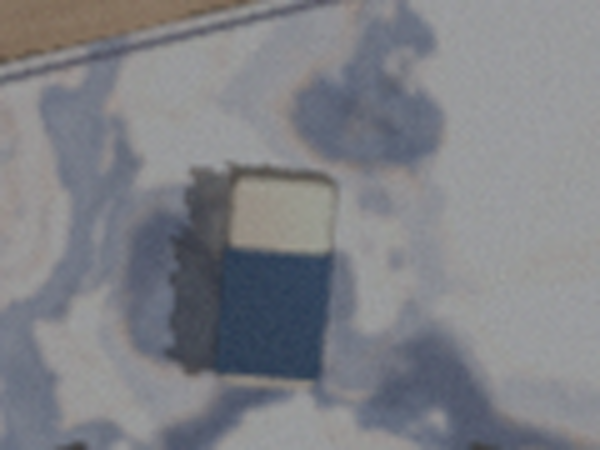

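View pics/t4.png

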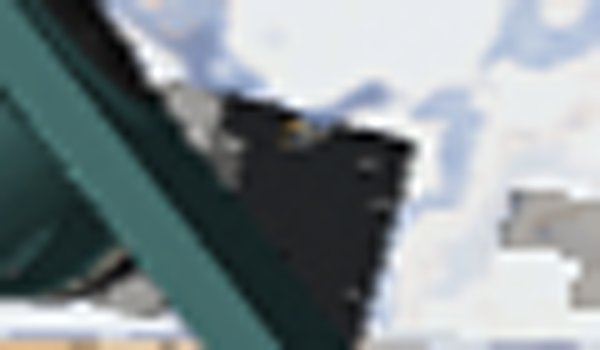

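```bash
python3 -c "
from h import *
import pickle;s,t=pickle.load(open('st.pkl','rb'))
for q in [(246.4,175.6),(267,176),(264,216),(243,215),(255.1,195.6)]: print(p2w(s,*q,.013).round(4))
"
```

```text
[0.4358 0.451  0.013 ]
[0.4411 0.471  0.013 ]
[0.4818 0.4584 0.013 ]
[0.4756 0.4374 0.013 ]
[0.4581 0.4546 0.013 ]
```

Call:
send_rows:
  increments:
    - [0.0, 0.035, 0, 0, 0.04]
    - [0.0, 0.07, 0, 0, 0.08]
    - [0.0, 0.1, 0, 0, 0.08]
    - [0.0, 0.112, 0, 0, 0.08]
    - [0.0, 0.112, 0, 0, 0.08]

```text
time: 1.58
tool_pos: [0.4553, 0.4533, 0.0112]
ee_rot: [-2.16, 1.563, -2.474]
wrist_force: [-0.5, -0.5, -0.7]
width: 0.0469
```

```bash
python3 -c "
from h import *
plan([.4585,.4545,.005],1.25)
s=snap('wrist','w3')"
```

```text
t1.58 pos [0.4553 0.4533 0.0112] theta 1.257 q6 -0.56 w 0.0469 F [-0.5 -0.5 -0.7] | SHIFT [0.0061 0.0022 0.0027] ROLL 0.007
```

View pics/w3.png

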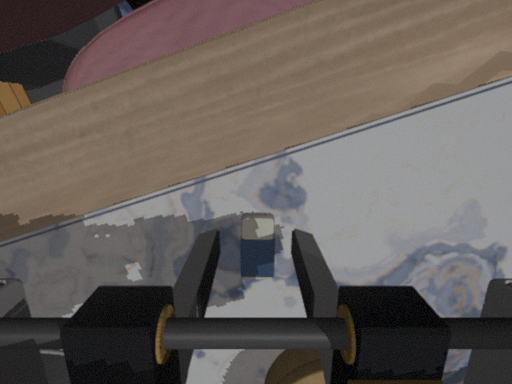

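Call:
send_rows:
  increments:
    - [0.0, 0.005, 0.001, 0.002, 0]
    - [0.0, 0.005, 0.001, 0.002, 0]
    - [-0.6, 0.005, 0.001, 0.002, 0]
    - [-1, 0.005, 0.001, 0.002, 0]
    - [-1, 0.005, 0.001, 0.002, 0]

```text
time: 2.05
tool_pos: [0.4615, 0.4554, 0.0111]
ee_rot: [1.033, 1.568, 0.717]
wrist_force: [0.6, 0.0, 0.6]
width: 0.0302
```

Call:
send_rows:
  increments:
    - [-1, 0, 0, 0, 0]
    - [-1, 0, 0, 0, 0]
    - [-1, 0, 0, 0, 0]
    - [-1, -0.03, 0, 0, 0]
    - [-1, -0.06, 0, 0, 0]

```text
time: 2.47
tool_pos: [0.459, 0.4534, 0.0672]
ee_rot: [-2.145, 1.564, -2.461]
wrist_force: [1.2, 0.0, 0.3]
width: 0.0208
```

```bash
python3 -c "
from h import *
plan([.4585,.4545,.2])
"
```

```text
t2.47 pos [0.459  0.4534 0.0672] theta 1.255 q6 -0.56 w 0.0208 F [1.2 0.  0.3] | SHIFT [-1.328e-01  1.000e-04 -1.300e-03] ROLL 0.000
```

Call:
send_rows:
  increments:
    - [-1, -0.03, 0, 0, 0]
    - [-1, -0.06, 0, 0, 0]
    - [-1, -0.09, 0, 0, 0]
    - [-1, -0.11, 0, 0, 0]
    - [-1, -0.11, 0, 0, 0]

```text
time: 2.88
tool_pos: [0.4628, 0.4566, 0.1864]
ee_rot: [1.019, 1.56, 0.703]
wrist_force: [0.1, 0.3, 1.1]
width: 0.0211
```

```bash
python3 -c "
from h import *
plan([.612,.25,.18])
"
```

```text
t2.88 pos [0.4628 0.4566 0.1864] theta 1.255 q6 -0.56 w 0.0211 F [0.1 0.3 1.1] | SHIFT [ 0.0062 -0.1502  0.2059] ROLL 0.000
```

Call:
send_rows:
  increments:
    - [-1, 0, -0.02, 0.028, 0]
    - [-1, 0, -0.04, 0.055, 0]
    - [-1, 0, -0.06, 0.082, 0]
    - [-1, 0, -0.08, 0.11, 0]
    - [-1, 0, -0.1, 0.137, 0]

```text
time: 3.3
tool_pos: [0.5599, 0.3156, 0.1772]
ee_rot: [-2.389, 1.568, -2.705]
wrist_force: [-0.2, 0.7, -0.7]
width: 0.021
```

Call:
send_rows:
  increments:
    - [-1, 0, -0.015, 0.022, 0]
    - [-1, 0, -0.03, 0.044, 0]
    - [-1, 0, -0.045, 0.062, 0]
    - [-1, 0, -0.05, 0.068, 0]
    - [-1, 0, -0.05, 0.068, 0]

```text
time: 3.72
tool_pos: [0.6093, 0.2467, 0.1775]
ee_rot: [-2.512, 1.568, -2.831]
wrist_force: [-0.0, 0.3, -0.5]
width: 0.0206
```

```bash
python3 -c "
from h import *
plan([.612,.25,.035])
s=snap('wrist','w4');s=snap('top');crop(s,'t5',130,170,330,280,4)
"
```

```text
t3.72 pos [0.6093 0.2467 0.1775] theta 1.252 q6 -0.95 w 0.0206 F [-0.   0.3 -0.5] | SHIFT [0.1425 0.0042 0.0019] ROLL 0.000
```

View pics/w4.png

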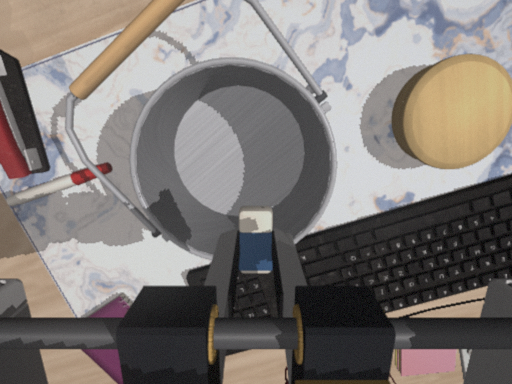

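View pics/t5.png

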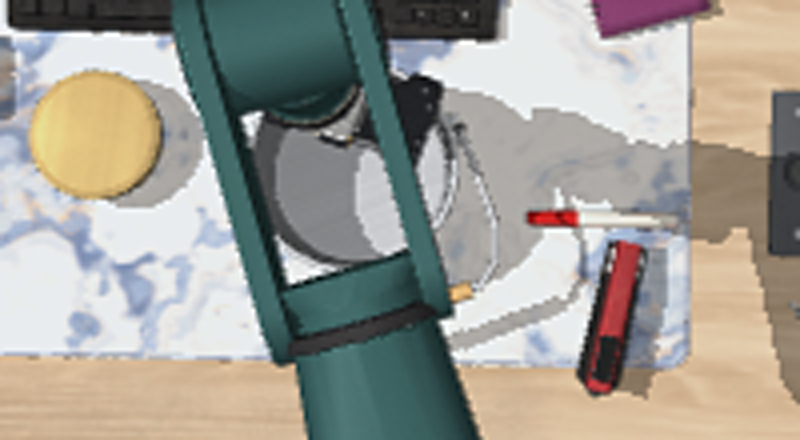

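```bash
python3 -c "
from h import *
s=snap('wrist')
for q,z in [((132,160),.1),((335,160),.1),((234,59),.1),((322,98),.094),((157,234),.094),((78,88),.1)]: print(p2w(s,*q,z).round(4))
print(w2p(s,[.5715,.234,.1]))
"
```

```text
[0.5345 0.1609 0.1   ]
[0.5893 0.3288 0.1   ]
[0.486  0.2718 0.1   ]
[0.5363 0.3322 0.094 ]
[0.6072 0.1509 0.094 ]
[0.467  0.1439 0.1   ]
[225.46702382 174.07488527]
```

```bash
python3 -c "
from h import *
s=snap('scene')
for q,z in [((180+146/3,70+660/3),.094),((180+203/3,70+463/3),.094),((180+345/3,70+522/3),.1),((180+323/3,70+645/3),.1)]: print(p2w(s,*q,z).round(4))
t=snap('top');crop(t,'t6',160,180,260,260,8)
print(w2p(s,robot.get_obs()['tool_pos']),w2p(t,robot.get_obs()['tool_pos']))
crop(s,'s2',180,180,340,300,5)
"
```

```text
[0.5349 0.3263 0.094 ]
[0.6037 0.1454 0.094 ]
[0.4662 0.1373 0.1   ]
[0.4263 0.2458 0.1   ]
[219.92417309 230.8105901 ] [211.80949019 197.36533415]
```

View pics/s2.png

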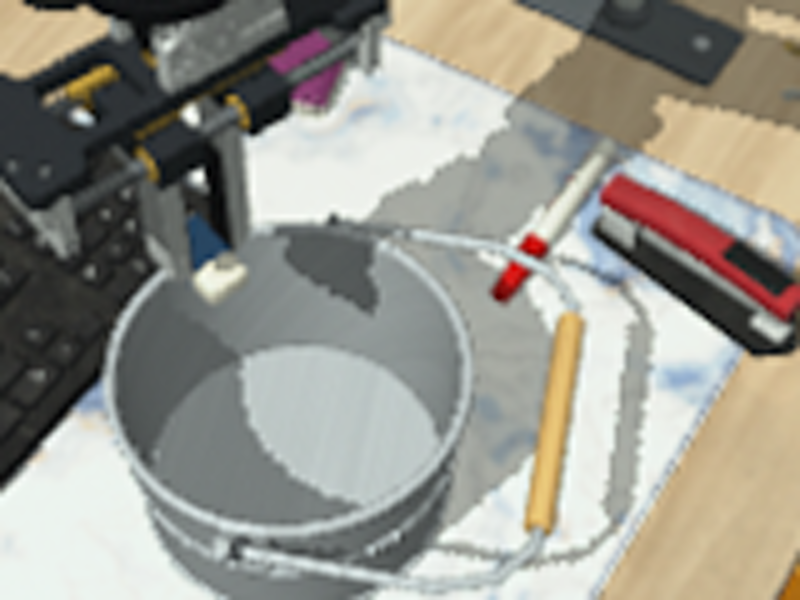

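Call:
send_rows:
  increments:
    - [-1, 0.03, 0, 0, 0]
    - [-1, 0.065, 0, 0, 0]
    - [-1, 0.1, 0, 0, 0]
    - [-1, 0.13, 0, 0, 0]
    - [-1, 0.14, 0, 0, 0]

```text
time: 4.38
tool_pos: [0.6048, 0.2489, 0.0337]
ee_rot: [-2.557, 1.561, -2.87]
wrist_force: [-0.7, 0.2, -0.7]
width: 0.0207
```

Call:
send_rows:
  increments:
    - [-1, 0, 0, 0, 0]
    - [-0.3, 0, 0, 0, 0]
    - [0, 0, 0, 0, 0]
    - [0, 0, 0, 0, 0]
    - [0, -0.02, 0, 0, 0]

```text
time: 4.8
tool_pos: [0.6076, 0.2483, 0.058]
ee_rot: [-2.535, 1.567, -2.85]
wrist_force: [-0.7, -0.5, -0.8]
width: 0.044
```

Call:
send_rows:
  increments:
    - [0, -0.03, 0, 0, 0]
    - [0, -0.07, 0, 0, 0]
    - [0, -0.11, 0, 0, 0]
    - [0, -0.14, 0, 0, 0]
    - [0, -0.14, 0, 0, 0]

```text
time: 5.22
tool_pos: [0.6131, 0.2499, 0.2128]
ee_rot: [0.623, 1.55, 0.307]
wrist_force: [0.1, 0.1, 0.4]
width: 0.047
```

```bash
python3 -c "
from h import *
plan([.45,.01,.2],0.2)
s=snap('wrist','w5');s=snap('top');crop(s,'t7',130,170,330,280,4)
"
```

```text
t5.22 pos [0.6131 0.2499 0.2128] theta 1.255 q6 -0.95 w 0.0470 F [0.1 0.1 0.4] | SHIFT [ 0.0081 -0.2788 -0.0807] ROLL 1.055
```

View pics/w5.png

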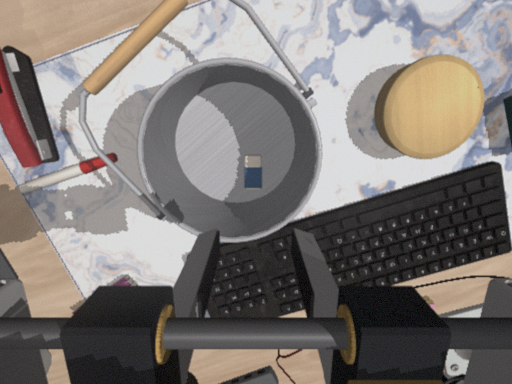

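View pics/t7.png

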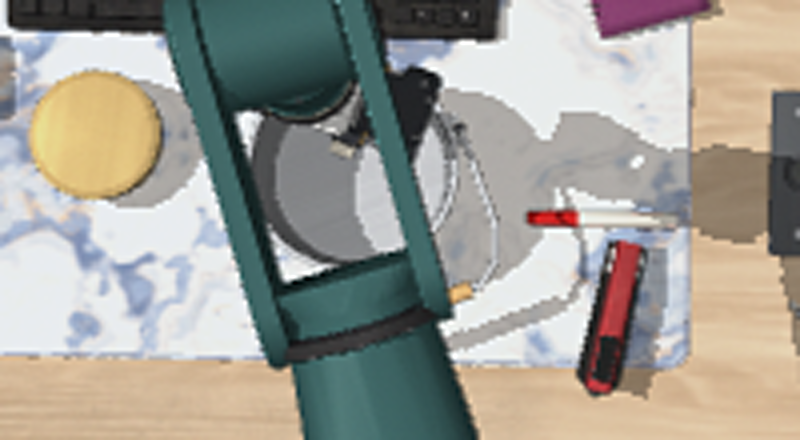

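Call:
send_rows:
  increments:
    - [0.4, 0, -0.035, -0.01, -0.03]
    - [0.4, 0, -0.07, -0.02, -0.06]
    - [0.4, 0, -0.105, -0.03, -0.1]
    - [0.4, 0, -0.14, -0.04, -0.138]
    - [0.4, 0, -0.175, -0.05, -0.138]

```text
time: 5.73
tool_pos: [0.5052, 0.0966, 0.198]
ee_rot: [-2.839, 1.568, -3.016]
wrist_force: [-0.0, -1.0, -0.3]
width: 0.0656
```

```bash
python3 -c "
from h import *
plan([.449,.01,.18],1.393)"
```

```text
t5.73 pos [0.5052 0.0966 0.198 ] theta 1.395 q6 -1.32 w 0.0656 F [-0.  -1.  -0.3] | SHIFT [ 0.0181 -0.0951 -0.0401] ROLL 0.002
```

Call:
send_rows:
  increments:
    - [0.4, 0.005, -0.03, -0.013, 0]
    - [0.4, 0.01, -0.06, -0.026, 0]
    - [0.4, 0.015, -0.085, -0.036, 0]
    - [0.4, 0.018, -0.095, -0.04, 0]
    - [0.4, 0.018, -0.095, -0.04, 0]

```text
time: 6.15
tool_pos: [0.4493, 0.0101, 0.1802]
ee_rot: [-3.036, 1.568, 3.066]
wrist_force: [0.7, -0.3, -0.7]
width: 0.0659
```

```bash
python3 -c "
from h import *
plan([.449,.01,.1],1.393)
s=snap('wrist','w6'); import pickle;pickle.dump(s,open('st.pkl','wb'))"
```

```text
t6.15 pos [0.4493 0.0101 0.1802] theta 1.390 q6 -1.49 w 0.0659 F [ 0.7 -0.3 -0.7] | SHIFT [ 0.0802 -0.0002 -0.0001] ROLL -0.003
```

View pics/w6.png

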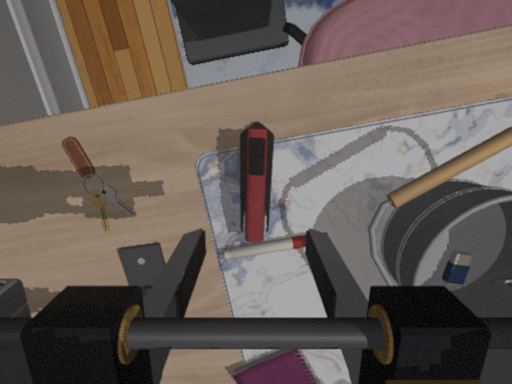

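```bash
python3 -c "
from h import *
import pickle;s=pickle.load(open('st.pkl','rb'))
for q,z in [((258,131),.045),((255,240),.045),((226,252),.009),((313,241),.009),((391,200),.1)]: print(p2w(s,*q,z).round(4))
print(w2p(s,[.449,.01,.045]))"
```

```text
[0.3873 0.0249 0.045 ]
[ 5.072e-01 -2.000e-04  4.500e-02]
[ 0.5331 -0.0433  0.009 ]
[0.538  0.0697 0.009 ]
[0.466  0.1333 0.1   ]
[254.60592225 190.29876752]
```

Call:
send_rows:
  increments:
    - [0.4, 0.035, 0.001, -0.001, 0.025]
    - [0.4, 0.075, 0.002, -0.001, 0.025]
    - [0.4, 0.115, 0.002, -0.001, 0.025]
    - [0.4, 0.145, 0.002, -0.001, 0.025]
    - [0.4, 0.155, 0.002, -0.001, 0.025]

```text
time: 6.62
tool_pos: [0.447, 0.0153, 0.0213]
ee_rot: [-3.12, 1.561, 2.962]
wrist_force: [-0.3, 1.0, -0.3]
width: 0.0657
```

Call:
send_rows:
  increments:
    - [0.4, 0.01, 0, 0, 0]
    - [0.4, 0.01, 0, 0, 0]

```text
time: 6.78
tool_pos: [0.4503, 0.0144, 0.0157]
ee_rot: [3.049, 1.569, 2.847]
wrist_force: [-0.6, 0.1, -0.3]
width: 0.0659
```

```bash
python3 -c "
from h import *
plan([.448,.012,.014],1.365)
s=snap('wrist','w7')"
```

```text
t6.78 pos [0.4503 0.0144 0.0157] theta 1.369 q6 -1.46 w 0.0659 F [-0.6  0.1 -0.3] | SHIFT [ 0.0017 -0.0028 -0.0018] ROLL 0.004
```

View pics/w7.png

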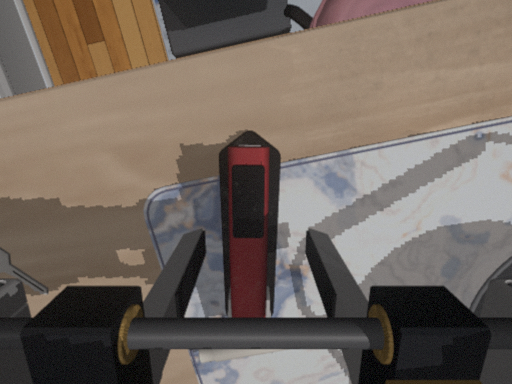

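Call:
send_rows:
  increments:
    - [0, 0.001, -0.002, 0, 0]
    - [-0.5, 0.001, -0.002, 0, 0]
    - [-1, 0.001, -0.002, 0, 0]
    - [-1, 0.001, -0.002, 0, 0]
    - [-1, 0.001, -0.002, 0, 0]

```text
time: 7.25
tool_pos: [0.4506, 0.0115, 0.0166]
ee_rot: [0.184, 1.569, -0.019]
wrist_force: [-0.5, 0.4, 0.8]
width: 0.036
```

Call:
send_rows:
  increments:
    - [-1, 0, 0, 0, 0]
    - [-1, 0, 0, 0, 0]
    - [-1, -0.03, 0, 0, 0]
    - [-1, -0.065, 0, 0, 0]
    - [-1, -0.1, 0, 0, 0]

```text
time: 7.67
tool_pos: [0.4484, 0.0117, 0.1153]
ee_rot: [-3.065, 1.567, 3.016]
wrist_force: [0.2, 0.3, -2.4]
width: 0.0214
```

Call:
send_rows:
  increments:
    - [-1, -0.03, 0, 0, 0]
    - [-1, -0.065, 0, 0, 0]
    - [-1, -0.085, 0, 0, 0]
    - [-1, -0.09, 0, 0, 0]
    - [-1, -0.09, 0, 0, 0]

```text
time: 8.08
tool_pos: [0.4507, 0.0115, 0.2069]
ee_rot: [0.159, 1.568, -0.043]
wrist_force: [0.1, -0.1, -2.0]
width: 0.0214
```

```bash
python3 -c "
from h import *
plan([.571,.237,.2],.368)
s=snap('wrist','w8')"
```

```text
t8.08 pos [0.4507 0.0115 0.2069] theta 1.368 q6 -1.47 w 0.0214 F [ 0.1 -0.1 -2. ] | SHIFT [0.0072 0.2451 0.0724] ROLL 1.000
```

View pics/w8.png

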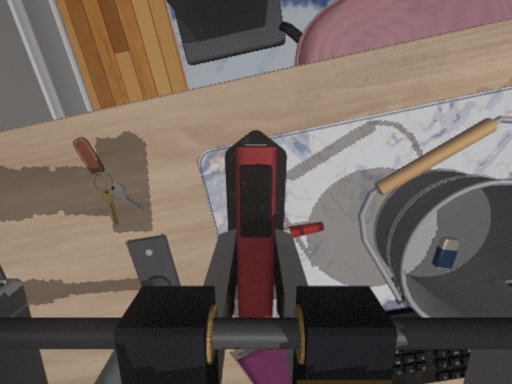

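Call:
send_rows:
  increments:
    - [-1, 0, 0.035, 0.01, 0.12]
    - [-1, 0, 0.07, 0.02, 0.24]
    - [-1, 0, 0.105, 0.03, 0.36]
    - [-1, 0, 0.14, 0.04, 0.48]
    - [-1, 0, 0.175, 0.05, 0.6]

```text
time: 8.55
tool_pos: [0.5333, 0.1742, 0.2019]
ee_rot: [-2.123, 1.565, -2.931]
wrist_force: [0.7, -0.2, -2.4]
width: 0.0212
```

```bash
python3 -c "
from h import *
plan([.564,.235,.2],.368)"
```

```text
t8.55 pos [0.5333 0.1742 0.2019] theta 0.763 q6 -0.55 w 0.0212 F [ 0.7 -0.2 -2.4] | SHIFT [ 0.0016  0.0642 -0.0227] ROLL 0.395
```

Call:
send_rows:
  increments:
    - [-1, 0, 0.02, -0.007, 0.12]
    - [-1, 0, 0.04, -0.014, 0.24]
    - [-1, 0, 0.055, -0.02, 0.36]
    - [-1, 0, 0.064, -0.023, 0.395]
    - [-1, 0, 0.064, -0.023, 0.395]

```text
time: 8.97
tool_pos: [0.5631, 0.2354, 0.201]
ee_rot: [-1.752, 1.564, -2.947]
wrist_force: [-0.5, -0.4, -3.2]
width: 0.0212
```

```bash
python3 -c "
from h import *
plan([.564,.235,.03],.368)
s=snap('wrist','w9')"
```

```text
t8.97 pos [0.5631 0.2354 0.201 ] theta 0.376 q6 -0.07 w 0.0212 F [-0.5 -0.4 -3.2] | SHIFT [0.171  0.0018 0.0009] ROLL 0.008
```

View pics/w9.png

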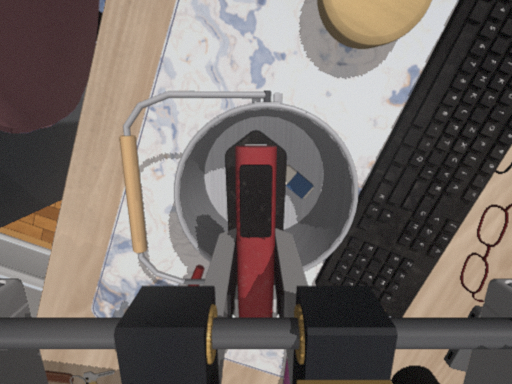

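```bash
python3 -c "
from h import *
s=snap('wrist')
a,b,c=p2w(s,127,137,.1),p2w(s,140,252,.1),p2w(s,268,97,.094)
print(a,b,c,np.linalg.norm(a-b)); d=a-b;print(np.arctan2(d[1],d[0])-np.pi/2)
for q in [(175,190),(357,190),(266,102)]: print(p2w(s,*q,.1))
print(w2p(s,[.571,.237,.1]),w2p(s,[.5718,.2416,.1]))
"
```

```text
[0.42855438 0.24548614 0.1       ] [0.47114537 0.13544408 0.1       ] [0.53731631 0.32666861 0.094     ] 0.11799681158222218
0.3692867507964994
[0.48529749 0.21311227 0.1       ]
[0.65039662 0.27876667 0.1       ]
[0.53715845 0.3217724  0.1       ]
[265.340373   199.28882849] [267.86145278 195.40804998]
```

Call:
send_rows:
  increments:
    - [-1, 0.03, 0, 0.005, 0]
    - [-1, 0.065, 0, 0.005, 0]
    - [-1, 0.1, 0, 0.005, 0]
    - [-1, 0.125, 0, 0.005, 0]
    - [-1, 0.14, 0, 0.005, 0]

```text
time: 9.48
tool_pos: [0.563, 0.228, 0.0608]
ee_rot: [-1.829, 1.564, -3.026]
wrist_force: [-0.4, 1.6, -1.0]
width: 0.0217
```

Call:
send_rows:
  increments:
    - [-1, 0.01, 0, 0, 0]
    - [-1, 0.02, 0, 0, 0]
    - [-1, 0.027, 0, 0, 0]
    - [-1, 0.027, 0, 0, 0]

```text
time: 9.82
tool_pos: [0.5657, 0.229, 0.0379]
ee_rot: [-1.786, 1.57, -2.982]
wrist_force: [0.5, 1.4, -2.7]
width: 0.0216
```

```bash
python3 -c "
from h import *
plan([.564,.235,.03],.368)
s=snap('wrist','w10');crop(snap('scene'),'s3',180,180,340,300,5)"
```

```text
t9.82 pos [0.5657 0.229  0.0379] theta 0.374 q6 -0.08 w 0.0216 F [ 0.5  1.4 -2.7] | SHIFT [ 0.0079  0.0006 -0.0062] ROLL 0.006
```

View pics/w10.png

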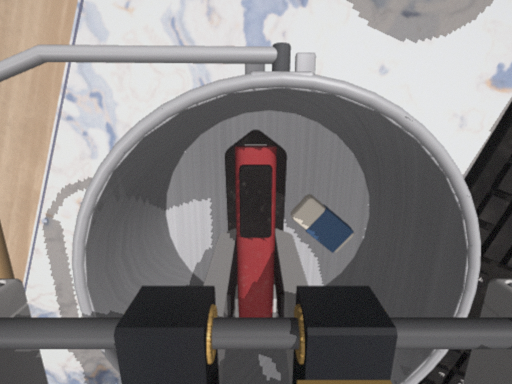

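View pics/s3.png

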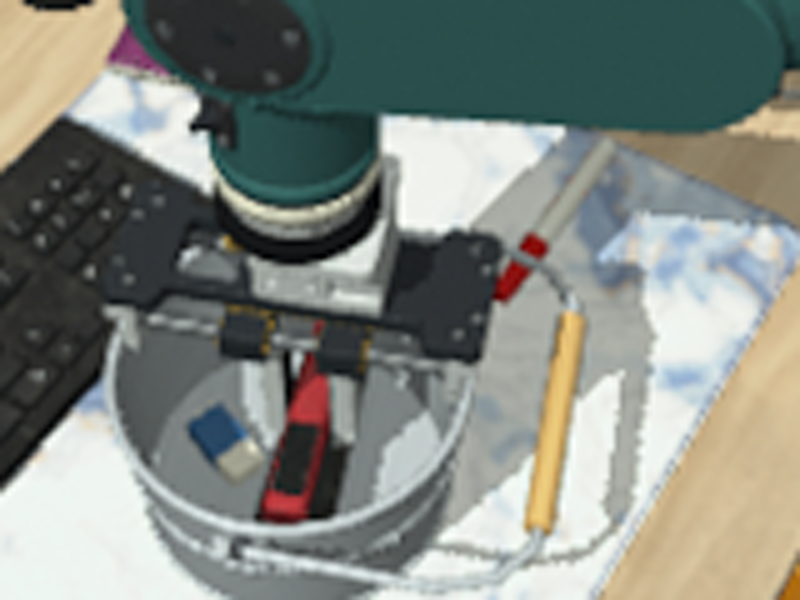

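Call:
send_rows:
  increments:
    - [-1, 0, 0, -0.004, 0]
    - [-1, 0.008, 0, -0.004, 0]
    - [-1, 0.012, 0, -0.004, 0]
    - [-1, 0.012, 0, -0.004, 0]
    - [-1, 0.012, 0, -0.004, 0]

```text
time: 10.33
tool_pos: [0.564, 0.2327, 0.026]
ee_rot: [-1.486, 1.569, -2.682]
wrist_force: [-0.7, -0.3, -2.1]
width: 0.0219
```

```bash
python3 -c "
from h import *
plan([.564,.235,.03],.368)"
```

```text
t10.33 pos [0.564  0.2327 0.026 ] theta 0.374 q6 -0.08 w 0.0219 F [-0.7 -0.3 -2.1] | SHIFT [-0.004   0.0008 -0.0021] ROLL 0.006
```

Call:
send_rows:
  increments:
    - [-0.4, 0.004, 0, 0, 0]
    - [0, 0.004, 0, 0, 0]
    - [0, 0.004, 0, 0, 0]
    - [0, 0.004, 0, 0, 0]
    - [0, -0.02, 0, 0, 0]

```text
time: 10.75
tool_pos: [0.5611, 0.2319, 0.0419]
ee_rot: [-1.642, 1.561, -2.838]
wrist_force: [0.3, -0.4, -0.7]
width: 0.0471
```

Call:
send_rows:
  increments:
    - [0, -0.03, 0, 0, 0]
    - [0, -0.07, 0, 0, 0]
    - [0, -0.11, 0, 0, 0]
    - [0, -0.15, 0, 0, 0]
    - [0, -0.16, 0, 0, 0]

```text
time: 11.17
tool_pos: [0.5675, 0.234, 0.2163]
ee_rot: [1.505, 1.556, 0.308]
wrist_force: [0.4, 0.7, 1.3]
width: 0.0472
```

```bash
python3 -c "
from h import *
plan([.536,.012,.2],0.03)
s=snap('wrist','w11')"
```

```text
t11.17 pos [0.5675 0.234  0.2163] theta 0.374 q6 -0.08 w 0.0472 F [0.4 0.7 1.3] | SHIFT [ 0.0148 -0.1108  0.1951] ROLL 0.344
```

View pics/w11.png

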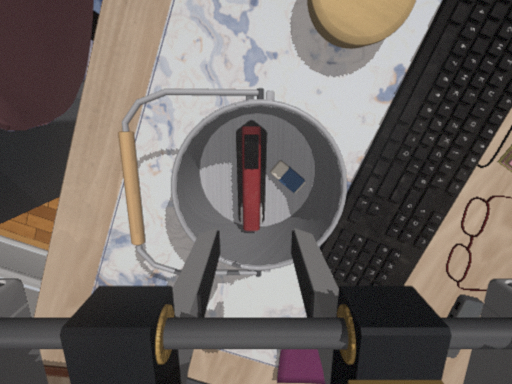

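Call:
send_rows:
  increments:
    - [0, 0.002, -0.02, 0.034, 0.07]
    - [0, 0.004, -0.04, 0.068, 0.14]
    - [0, 0.006, -0.06, 0.102, 0.21]
    - [0, 0.008, -0.08, 0.136, 0.28]
    - [0, 0.01, -0.1, 0.17, 0.35]

```text
time: 11.63
tool_pos: [0.5323, 0.0367, 0.1946]
ee_rot: [-1.598, 1.568, 3.136]
wrist_force: [0.3, -0.2, -0.4]
width: 0.0468
```

Call:
send_rows:
  increments:
    - [0, 0.02, 0, 0.02, 0]
    - [0, 0.05, 0, 0.02, 0]
    - [0, 0.08, 0, 0.02, 0]
    - [0, 0.08, 0, 0.02, 0]
    - [0, 0.08, 0, 0.02, 0]

```text
time: 12.05
tool_pos: [0.5318, 0.0183, 0.1136]
ee_rot: [-1.683, 1.564, 3.054]
wrist_force: [0.3, -0.3, 0.3]
width: 0.0472
```

```bash
python3 -c "
from h import *
plan([.536,.02,.005],0.03)
s=snap('wrist','w12'); import pickle;pickle.dump(s,open('st.pkl','wb'))"
```

```text
t12.05 pos [0.5318 0.0183 0.1136] theta 0.024 q6 -0.10 w 0.0472 F [ 0.3 -0.3  0.3] | SHIFT [ 0.1086  0.005  -0.0015] ROLL -0.006
```

View pics/w12.png

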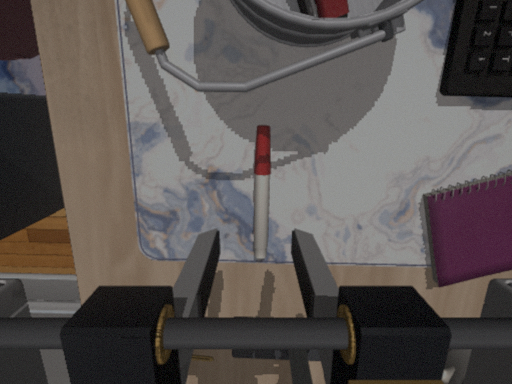

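```bash
python3 -c "
from h import *
import pickle;s=pickle.load(open('st.pkl','rb'))
a,b=p2w(s,264,125,.009),p2w(s,260,258,.009);print(a,b,np.linalg.norm(a-b),(a+b)/2,np.arctan2(*(a-b)[[1,0]]))
plan(((a+b)/2)*[1,1,0]+[0,0,.004],np.arctan2(*(a-b)[[1,0]])-np.pi/2)"
```

```text
[0.53651126 0.08882903 0.009     ] [ 0.53672074 -0.04798521  0.009     ] 0.1368144049035199 [0.536616   0.02042191 0.009     ] 1.5723274728385714
t12.10 pos [0.5337 0.0184 0.1162] theta 0.025 q6 -0.10 w 0.0470 F [ 0.7  0.4 -0. ] | SHIFT [ 0.1122  0.0032 -0.0019] ROLL 0.023
```

Call:
send_rows:
  increments:
    - [0, 0.03, 0.002, -0.002, 0.02]
    - [0, 0.06, 0.003, -0.002, 0.02]
    - [0, 0.09, 0.003, -0.002, 0.02]
    - [0, 0.105, 0.003, -0.002, 0.02]
    - [0, 0.108, 0.003, -0.002, 0.02]

```text
time: 12.52
tool_pos: [0.5361, 0.0209, 0.0071]
ee_rot: [-1.651, 1.568, 3.067]
wrist_force: [0.2, 0.1, -0.2]
width: 0.047
```

Call:
send_rows:
  increments:
    - [0, 0.001, 0, 0, 0]
    - [-0.5, 0.001, 0, 0, 0]
    - [-1, 0.001, 0, 0, 0]
    - [-1, 0.001, 0, 0, 0]
    - [-1, 0.001, 0, 0, 0]

```text
time: 12.93
tool_pos: [0.5383, 0.0203, 0.0094]
ee_rot: [1.524, 1.568, -0.042]
wrist_force: [0.7, 0.0, -1.2]
width: 0.0238
```

```bash
python3 -c "
from h import *
plan([.536,.02,.2],0)
s=snap('wrist','w13')"
```

```text
t12.93 pos [0.5383 0.0203 0.0094] theta 0.004 q6 -0.07 w 0.0238 F [ 0.7  0.  -1.2] | SHIFT [-0.1906 -0.0017  0.0003] ROLL 0.004
```

View pics/w13.png

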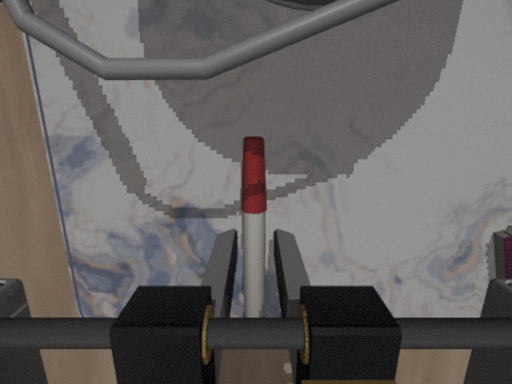

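Call:
send_rows:
  increments:
    - [-0.3, 0.002, 0, 0, 0]
    - [-0.3, 0.004, 0, 0, 0]
    - [-0.3, 0.004, 0, 0, 0]

```text
time: 13.23
tool_pos: [0.5366, 0.0204, 0.0032]
ee_rot: [-1.758, 1.57, 2.959]
wrist_force: [0.5, 0.3, -0.6]
width: 0.0326
```

Call:
send_rows:
  increments:
    - [-1, 0, 0, 0, 0]
    - [-1, 0, 0, 0, 0]
    - [-1, 0, 0, 0, 0]
    - [-1, 0, 0, 0, 0]
    - [-1, 0, 0, 0, 0]

```text
time: 13.65
tool_pos: [0.5371, 0.0203, 0.0038]
ee_rot: [2.505, 1.571, 0.938]
wrist_force: [0.1, 0.6, -0.0]
width: 0.0146
```

Call:
send_rows:
  increments:
    - [-1, -0.02, 0, 0, 0]
    - [-1, -0.05, 0, 0, 0]
    - [-1, -0.09, 0, 0, 0]
    - [-1, -0.13, 0, 0, 0]
    - [-1, -0.17, 0, 0, 0]

```text
time: 14.07
tool_pos: [0.5365, 0.0204, 0.1753]
ee_rot: [-1.805, 1.57, 2.911]
wrist_force: [1.1, -0.5, 0.4]
width: 0.0146
```

```bash
python3 -c "
from h import *
plan([.542,.225,.2],.36)
s=snap('wrist','w14')"
```

```text
t14.07 pos [0.5365 0.0204 0.1753] theta 0.004 q6 -0.07 w 0.0146 F [ 1.1 -0.5  0.4] | SHIFT [-0.0247  0.0063 -0.2046] ROLL -0.356
```

View pics/w14.png

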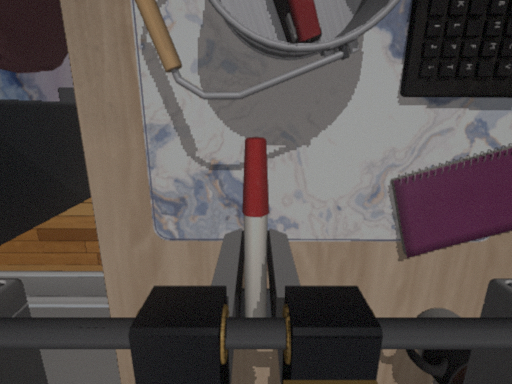

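Call:
send_rows:
  increments:
    - [-1, -0.005, 0.009, -0.036, -0.07]
    - [-1, -0.01, 0.018, -0.073, -0.14]
    - [-1, -0.015, 0.027, -0.11, -0.21]
    - [-1, -0.02, 0.036, -0.147, -0.28]
    - [-1, -0.02, 0.045, -0.185, -0.365]

```text
time: 14.53
tool_pos: [0.5821, 0.2072, 0.1951]
ee_rot: [1.404, 1.568, 0.206]
wrist_force: [0.3, 0.2, -0.2]
width: 0.0146
```

```bash
python3 -c "
from h import *
plan([.5906,.2432,.18],.369)"
```

```text
t14.53 pos [0.5821 0.2072 0.1951] theta 0.373 q6 -0.12 w 0.0146 F [ 0.3  0.2 -0.2] | SHIFT [ 0.0151  0.021  -0.0304] ROLL 0.004
```

Call:
send_rows:
  increments:
    - [-1, 0.005, 0.01, -0.015, 0]
    - [-1, 0.015, 0.02, -0.03, 0]
    - [-1, 0.045, 0.021, -0.03, 0]
    - [-1, 0.08, 0.021, -0.03, 0]
    - [-1, 0.11, 0.021, -0.03, 0]

```text
time: 14.95
tool_pos: [0.5899, 0.2417, 0.0819]
ee_rot: [1.34, 1.571, 0.139]
wrist_force: [-0.7, 0.3, -0.6]
width: 0.0146
```

Call:
send_rows:
  increments:
    - [-1, 0.025, 0, 0, 0]
    - [-1, 0.03, 0, 0, 0]
    - [-1, 0.03, 0, 0, 0]

```text
time: 15.2
tool_pos: [0.5882, 0.2405, 0.0508]
ee_rot: [-1.648, 1.565, -2.849]
wrist_force: [-0.6, -1.0, 0.3]
width: 0.0148
```

```bash
python3 -c "
from h import *
plan([.5906,.2432,.055],.369)
s=snap('wrist','w15')"
```

```text
t15.20 pos [0.5882 0.2405 0.0508] theta 0.369 q6 -0.07 w 0.0148 F [-0.6 -1.   0.3] | SHIFT [-0.0043  0.0032 -0.0016] ROLL 0.000
```

View pics/w15.png

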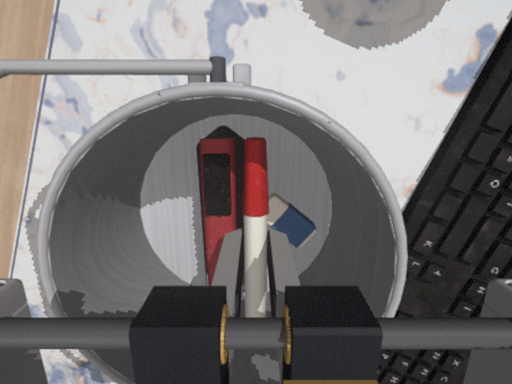

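Call:
send_rows:
  increments:
    - [-1, -0.003, 0.006, 0, 0]
    - [-1, -0.003, 0.006, 0, 0]
    - [-0.5, -0.003, 0.006, 0, 0]
    - [-0.3, -0.003, 0.006, 0, 0]
    - [-0.3, -0.005, 0.006, 0, 0]

```text
time: 15.67
tool_pos: [0.5959, 0.2433, 0.0595]
ee_rot: [1.598, 1.57, 0.396]
wrist_force: [-0.5, 0.0, -0.0]
width: 0.0307
```

Call:
send_rows:
  increments:
    - [-0.3, -0.03, 0, 0, 0]
    - [-0.3, -0.065, 0, 0, 0]
    - [-0.3, -0.1, 0, 0, 0]
    - [-0.3, -0.14, 0, 0, 0]
    - [-0.3, -0.14, 0, 0, 0]

```text
time: 16.08
tool_pos: [0.5993, 0.2444, 0.2103]
ee_rot: [1.51, 1.553, 0.309]
wrist_force: [0.3, -0.3, 1.7]
width: 0.0328
```

```bash
python3 -c "
from h import *
plan([.48,-.24,.35],-0.016)
s=snap('wrist','w16')"
```

```text
t16.08 pos [0.5993 0.2444 0.2103] theta 0.369 q6 -0.07 w 0.0328 F [ 0.3 -0.3  1.7] | SHIFT [-0.1443 -0.2836  0.4088] ROLL 0.385
```

View pics/w16.png

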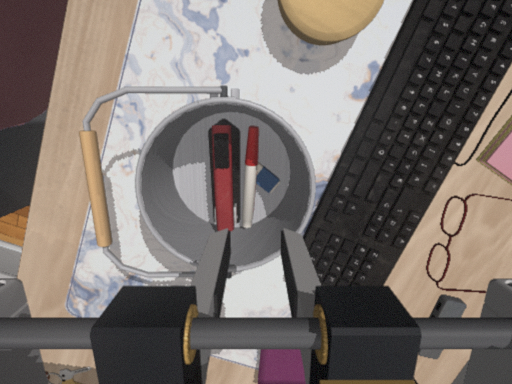

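Call:
send_rows:
  increments:
    - [0.2, -0.03, -0.018, 0.015, 0.04]
    - [0.2, -0.055, -0.037, 0.035, 0.08]
    - [0.2, -0.08, -0.055, 0.06, 0.12]
    - [0.2, -0.1, -0.073, 0.085, 0.16]
    - [0.2, -0.12, -0.09, 0.115, 0.2]

```text
time: 16.55
tool_pos: [0.552, 0.103, 0.319]
ee_rot: [-1.979, 1.57, 2.903]
wrist_force: [1.4, -0.5, -0.8]
width: 0.0561
```

Call:
send_rows:
  increments:
    - [0.2, -0.01, -0.02, 0.035, 0.04]
    - [0.2, -0.02, -0.035, 0.07, 0.08]
    - [0.2, -0.02, -0.05, 0.105, 0.12]
    - [0.2, -0.02, -0.06, 0.14, 0.16]
    - [0.2, -0.02, -0.07, 0.175, 0.185]

```text
time: 16.97
tool_pos: [0.5127, -0.0823, 0.3381]
ee_rot: [-1.97, 1.57, 2.725]
wrist_force: [1.1, -0.2, -0.6]
width: 0.0562
```

```bash
python3 -c "
from h import *
plan([.55,-.25,.35],-0.016)"
```

```text
t16.97 pos [ 0.5127 -0.0823  0.3381] theta -0.017 q6 -0.25 w 0.0562 F [ 1.1 -0.2 -0.6] | SHIFT [-0.0119  0.0402  0.167 ] ROLL -0.001
```

Call:
send_rows:
  increments:
    - [0.2, -0.005, 0.015, 0.035, 0]
    - [0.2, -0.01, 0.03, 0.07, 0]
    - [0.2, -0.015, 0.045, 0.105, 0]
    - [0.2, -0.02, 0.06, 0.14, 0]
    - [0.2, -0.02, 0.065, 0.15, 0]

```text
time: 17.38
tool_pos: [0.577, -0.2369, 0.3558]
ee_rot: [-1.534, 1.568, -3.125]
wrist_force: [-0.3, -0.5, -0.4]
width: 0.0563
```

Call:
send_rows:
  increments:
    - [0.2, 0, 0, 0, 0]
    - [0.2, 0, 0, 0, 0]
    - [0.2, 0, 0, 0, 0]

```text
time: 17.63
tool_pos: [0.576, -0.2307, 0.3583]
ee_rot: [-2.399, 1.569, 2.298]
wrist_force: [-0.4, 0.6, 0.5]
width: 0.0563
```

```bash
python3 -c "
from h import *
plan([.55,-.25,.35],-0.016)
s=snap('wrist','w17');import pickle;pickle.dump(s,open('st.pkl','wb'));crop(snap('scene'),'s4',280,80,400,180,6)"
```

```text
t17.63 pos [ 0.576  -0.2307  0.3583] theta -0.015 q6 -0.46 w 0.0563 F [-0.4  0.6  0.5] | SHIFT [ 0.0083 -0.0257  0.0197] ROLL 0.001
```

View pics/w17.png

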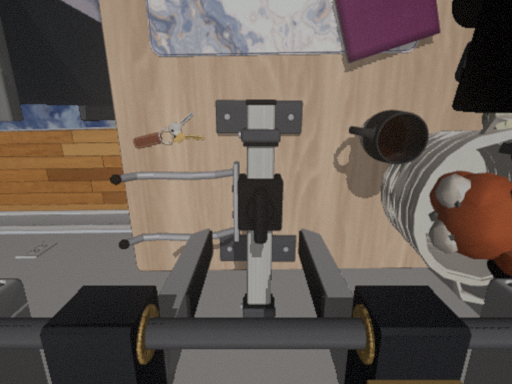

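View pics/s4.png

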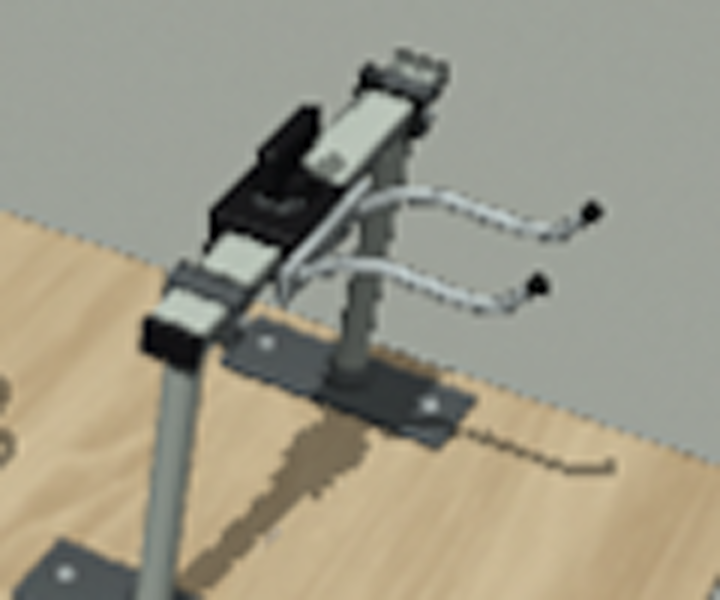

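```bash
python3 -c "
from h import *
import pickle;s=pickle.load(open('st.pkl','rb'))
sc=snap('scene');t=snap('top')
print(tri([(sc,324.2,105.5),(t,364.6,207.4)]),tri([(sc,332,98),(t,382.4,207.2)]))
for z in (.25,.26,.27,.28): print(z,p2w(s,261,215,z)-[0,0,z],p2w(t,373.5,207.3,z), w2p(sc,p2w(t,364.6,207.4,z)))
print(p2w(s,117,179,.258),p2w(s,124,243,.258))
print('carr',p2w(s,238,175,.228),p2w(s,283,175,.228),p2w(s,237,228,.228),p2w(s,283,230,.228))
crop(s,'w17c',200,150,320,260,6)
"
```

```text
(array([ 0.57830239, -0.22111717,  0.26679114]), np.float64(0.001313125568557359)) (array([ 0.57974885, -0.27715443,  0.2615042 ]), np.float64(0.00012319477804523935))
0.25 [ 0.58043752 -0.25020841  0.        ] [ 0.58015788 -0.2529914   0.25      ] [324.13838706 109.68785669]
0.26 [ 0.5802968  -0.24661873  0.        ] [ 0.57907627 -0.25032308  0.26      ] [324.55956527 107.25697289]
0.27 [ 0.58015609 -0.24302905  0.        ] [ 0.57799466 -0.24765476  0.27      ] [324.98826116 104.78269987]
0.28 [ 0.58001537 -0.23943937  0.        ] [ 0.57691306 -0.24498644  0.28      ] [325.42467781 102.26386548]
[ 0.44215309 -0.20864117  0.258     ] [ 0.43950674 -0.27581081  0.258     ]
carr [ 0.55676836 -0.21276442  0.228     ] [ 0.60448418 -0.2134511   0.228     ] [ 0.55377444 -0.27314157  0.228     ] [ 0.60522419 -0.27627594  0.228     ]
```

View pics/w17c.png

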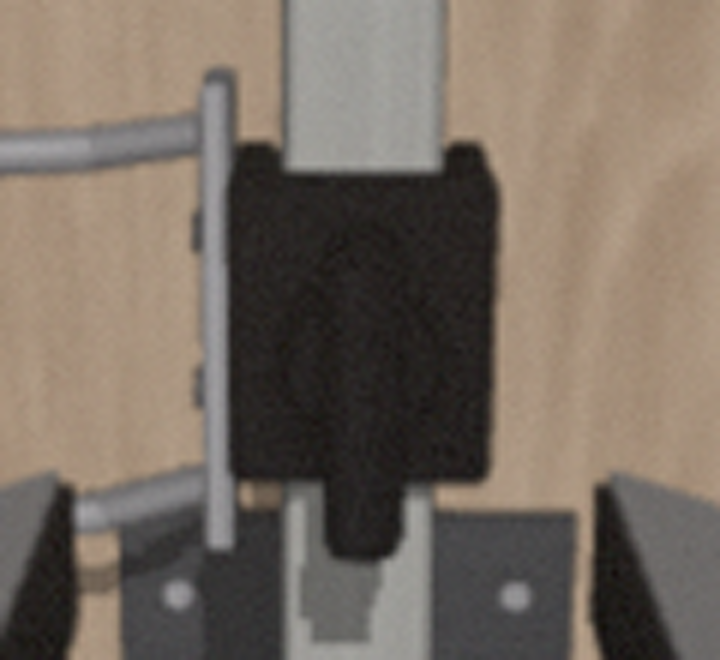

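```bash
python3 -c "
from h import *
import pickle;s=pickle.load(open('st.pkl','rb'))
print(p2w(s,260.8,243.3,.266),p2w(s,260.8,243.3,.254),w2p(s,[.58,-.245,.254]))
im=s['image'][160:250,220:300,::-1].astype(float); im=np.clip(im*4-20,0,255).astype(np.uint8)
cv2.imwrite('pics/w17d.png',cv2.resize(im,None,fx=7,fy=7,interpolation=cv2.INTER_CUBIC))
"
```

```text
[ 0.5797394  -0.27436255  0.266     ] [ 0.57988734 -0.27999312  0.254     ] [260.58709648 211.4731163 ]
```

View pics/w17d.png

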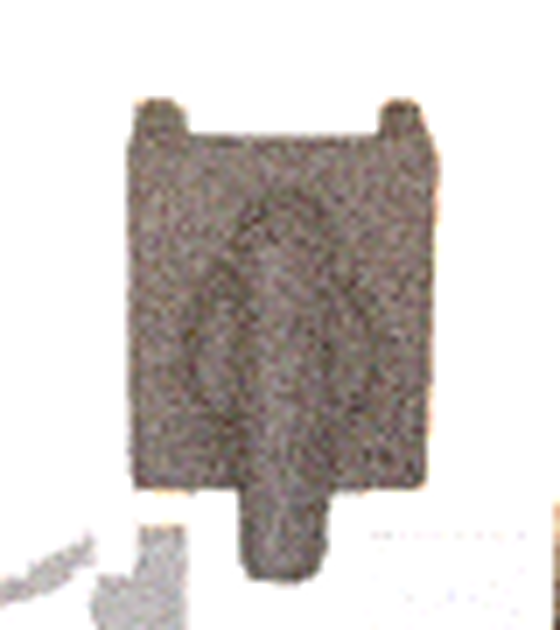

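Call:
send_rows:
  increments:
    - [-0.2, 0.015, 0.002, 0.007, 0]
    - [-0.2, 0.035, 0.004, 0.015, 0]
    - [-0.2, 0.055, 0.004, 0.015, 0]
    - [-0.2, 0.075, 0.004, 0.015, 0]
    - [-0.2, 0.075, 0.004, 0.015, 0]

```text
time: 18.25
tool_pos: [0.5785, -0.2453, 0.2787]
ee_rot: [-2.06, 1.562, 2.637]
wrist_force: [0.7, 0.5, -0.7]
width: 0.0376
```

Call:
send_rows:
  increments:
    - [-0.2, 0, 0, 0, 0]
    - [-0.2, 0, 0, 0, 0]

```text
time: 18.42
tool_pos: [0.5804, -0.2465, 0.2856]
ee_rot: [1.145, 1.568, -0.441]
wrist_force: [0.3, 0.0, 0.4]
width: 0.0376
```

```bash
python3 -c "
from h import *
plan([.58,-.2455,.239],-0.016)
s=snap('wrist')
im=np.clip(s['image'][:,:,::-1].astype(float)*2.5,0,255).astype(np.uint8);cv2.imwrite('pics/w18.png',im)
print(w2p(s,[.58,-.2455,.254]))
crop(snap('scene'),'s5',280,60,400,160,6)"
```

```text
t18.42 pos [ 0.5804 -0.2465  0.2856] theta -0.015 q6 -0.48 w 0.0376 F [0.3 0.  0.4] | SHIFT [ 0.0466 -0.0005 -0.001 ] ROLL 0.001
[255.99290661 223.75026747]
```

View pics/w18.png

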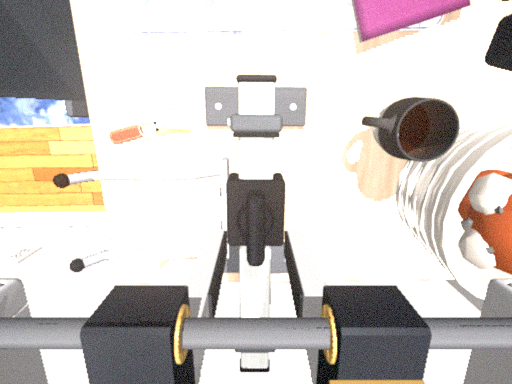

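View pics/s5.png

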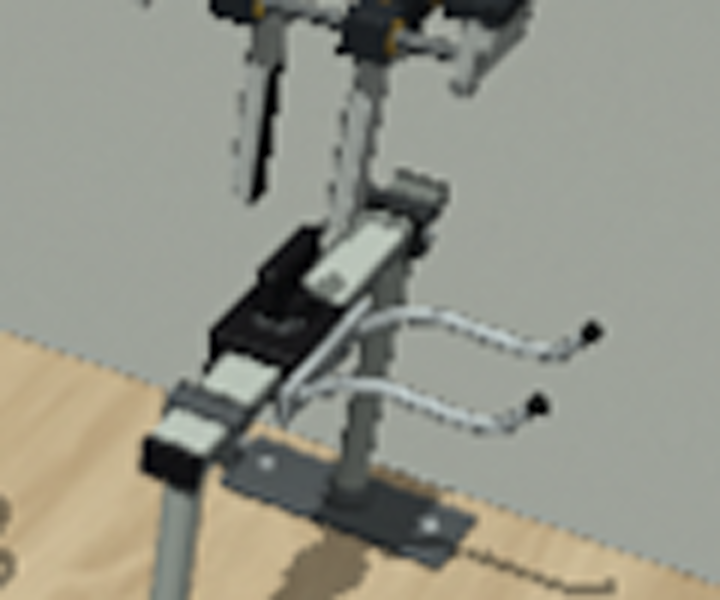

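Call:
send_rows:
  increments:
    - [-0.2, 0.015, 0, 0, 0]
    - [-0.2, 0.03, 0, 0, 0]
    - [-0.2, 0.043, 0, 0, 0]
    - [-0.2, 0.043, 0, 0, 0]
    - [-0.2, 0.043, 0, 0, 0]

```text
time: 18.93
tool_pos: [0.5802, -0.2469, 0.2414]
ee_rot: [1.29, 1.57, -0.296]
wrist_force: [0.2, -0.2, -0.4]
width: 0.0376
```

```bash
python3 -c "
from h import *
plan([.58,-.2455,.239],-0.016)
crop(snap('scene'),'s6',280,60,400,160,6)"
```

```text
t18.93 pos [ 0.5802 -0.2469  0.2414] theta -0.016 q6 -0.48 w 0.0376 F [ 0.2 -0.2 -0.4] | SHIFT [ 0.0024 -0.0003 -0.0014] ROLL 0.000
```

View pics/s6.png

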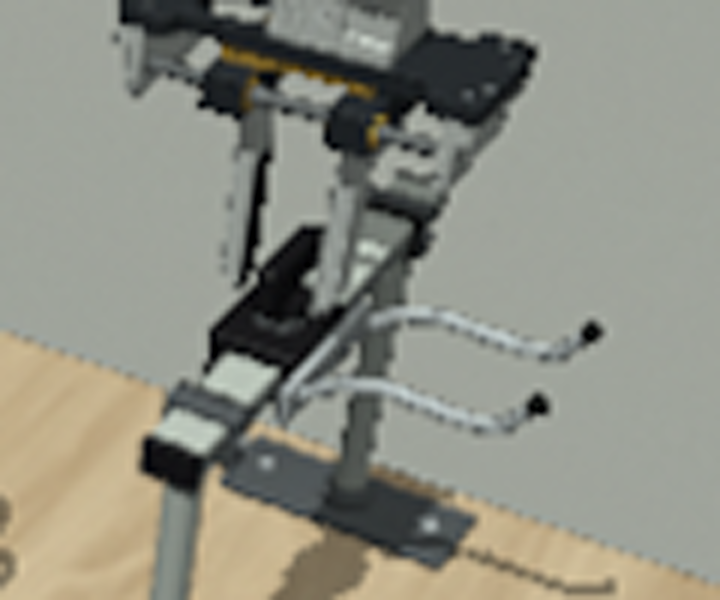

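Call:
send_rows:
  increments:
    - [-0.5, 0, 0, 0, 0]
    - [-0.7, 0, 0, 0, 0]
    - [-1, 0, 0, 0, 0]
    - [-1, 0, 0, 0, 0]
    - [-1, 0, 0, 0, 0]

```text
time: 19.4
tool_pos: [0.5806, -0.2472, 0.2431]
ee_rot: [1.082, 1.567, -0.504]
wrist_force: [-1.8, 1.1, 6.1]
width: 0.0137
```

Call:
send_rows:
  increments:
    - [-1, 0, 0, 0, -0.1]
    - [-1, 0, 0, 0, -0.2]
    - [-1, 0, 0, 0, -0.3]
    - [-1, 0, 0, 0, -0.3]

```text
time: 19.73
tool_pos: [0.58, -0.2473, 0.2431]
ee_rot: [0.519, 1.568, -0.765]
wrist_force: [-2.3, -0.9, 6.2]
width: 0.014
```

```bash
python3 -c "
from h import *
plan([.58,-.2455,.239],-0.016);print(robot.get_obs()['wrist_torque'])
s=snap('wrist')
im=np.clip(s['image'][:,:,::-1].astype(float)*2.5,0,255).astype(np.uint8);cv2.imwrite('pics/w19.png',im)"
```

```text
t19.73 pos [ 0.58   -0.2473  0.2431] theta 0.287 q6 -0.78 w 0.0140 F [-2.3 -0.9  6.2] | SHIFT [ 0.0041  0.0005 -0.0017] ROLL 0.303
[-0.07271562  0.52249686  0.12826778]
```

View pics/w19.png

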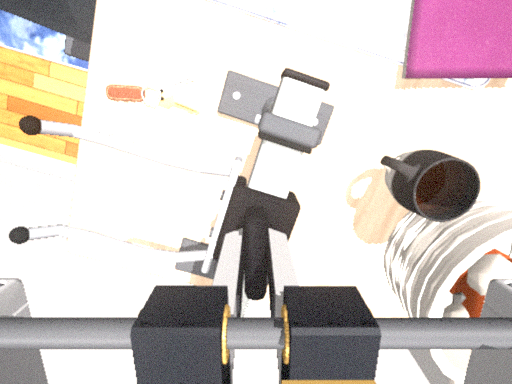

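Call:
send_rows:
  increments:
    - [-1, 0, 0, 0, -0.12]
    - [-1, 0, 0, 0, -0.24]
    - [-1, 0, 0, 0, -0.36]
    - [-1, 0, 0, 0, -0.48]
    - [-1, 0, 0, 0, -0.6]

```text
time: 20.2
tool_pos: [0.5791, -0.2479, 0.2431]
ee_rot: [-0.954, 1.568, -1.636]
wrist_force: [-5.0, -2.4, 7.1]
width: 0.0138
```

Call:
send_rows:
  increments:
    - [-1, 0, 0, 0, -0.1]
    - [-1, 0, 0, 0, -0.2]
    - [-1, 0, 0, 0, -0.3]
    - [-1, 0, 0, 0, -0.4]
    - [-1, 0, 0, 0, -0.45]

```text
time: 20.62
tool_pos: [0.5787, -0.2481, 0.243]
ee_rot: [-1.657, 1.568, -1.892]
wrist_force: [-5.4, -1.1, 6.2]
width: 0.0139
```

```bash
python3 -c "
from h import *
plan([.5775,-.3815,.241],1.384);print(robot.get_obs()['wrist_torque'])
s=snap('wrist')
im=np.clip(s['image'][:,:,::-1].astype(float)*2.5,0,255).astype(np.uint8);cv2.imwrite('pics/w20.png',im)"
```

```text
t20.62 pos [ 0.5787 -0.2481  0.243 ] theta 1.336 q6 -1.83 w 0.0139 F [-5.4 -1.1  6.2] | SHIFT [ 0.0024 -0.13    0.0299] ROLL -0.048
[-0.15537133  1.02036106 -0.15466952]
```

View pics/w20.png

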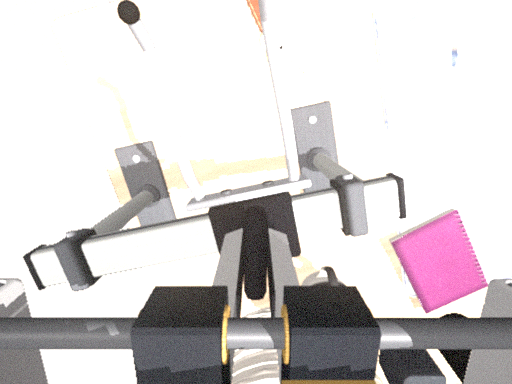

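Call:
send_rows:
  increments:
    - [-1, 0, -0.02, 0.0044, 0]
    - [-1, 0, -0.04, 0.0088, 0]
    - [-1, 0, -0.06, 0.0132, 0]
    - [-1, 0, -0.08, 0.0176, 0]
    - [-1, 0, -0.1, 0.022, 0]

```text
time: 21.08
tool_pos: [0.5765, -0.3492, 0.243]
ee_rot: [2.933, 1.569, 2.697]
wrist_force: [-6.5, 3.8, 7.2]
width: 0.0138
```

```bash
python3 -c "
from h import *
plan([.5765,-.384,.241],1.336)"
```

```text
t21.08 pos [ 0.5765 -0.3492  0.243 ] theta 1.335 q6 -1.96 w 0.0138 F [-6.5  3.8  7.2] | SHIFT [ 0.002  -0.0338  0.0081] ROLL -0.001
```

Call:
send_rows:
  increments:
    - [-1, 0, -0.015, 0.0034, 0]
    - [-1, 0, -0.025, 0.0057, 0]
    - [-1, 0, -0.031, 0.0072, 0]
    - [-1, 0, -0.034, 0.008, 0]
    - [-1, 0, -0.036, 0.0084, 0]

```text
time: 21.5
tool_pos: [0.5767, -0.3527, 0.2429]
ee_rot: [2.009, 1.507, 1.801]
wrist_force: [-14.7, 74.4, 18.0]
width: 0.0141
```

```bash
python3 -c "
from h import *
plan([.5765,-.384,.241],1.336)
s=snap('wrist')
im=np.clip(s['image'][:,:,::-1].astype(float)*2.5,0,255).astype(np.uint8);cv2.imwrite('pics/w21.png',im)"
```

```text
t21.50 pos [ 0.5767 -0.3527  0.2429] theta 1.363 q6 -2.01 w 0.0141 F [-14.7  74.4  18. ] | SHIFT [-0.0001 -0.0308  0.0063] ROLL 0.027
```

View pics/w21.png

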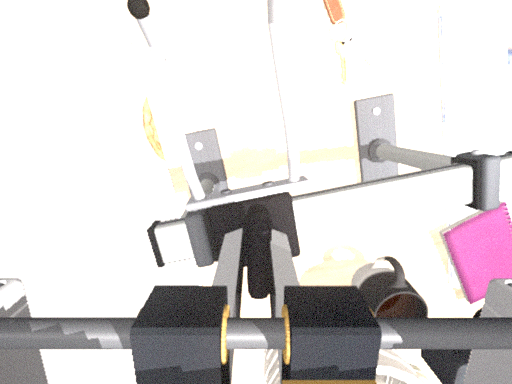

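Call:
send_rows:
  increments:
    - [-1, 0, 0.015, -0.0035, 0]
    - [-1, 0, 0.031, -0.007, 0]
    - [-1, 0, 0.031, -0.007, 0]

```text
time: 21.8
tool_pos: [0.5766, -0.3497, 0.243]
ee_rot: [3.062, 1.566, 2.829]
wrist_force: [-6.7, 2.0, 6.8]
width: 0.0138
```

```bash
python3 -c "
from h import *
plan([.5767,-.3527,.241],1.336)
s=snap('wrist')
im=np.clip(s['image'][:,:,::-1].astype(float)*2.5,0,255).astype(np.uint8);cv2.imwrite('pics/w22.png',im);crop(snap('scene'),'s7',280,60,400,160,6);crop(snap('top'),'t8',300,180,440,285,5)"
```

```text
t21.80 pos [ 0.5766 -0.3497  0.243 ] theta 1.338 q6 -1.97 w 0.0138 F [-6.7  2.   6.8] | SHIFT [ 0.002  -0.0029  0.0008] ROLL 0.002
```

View pics/w22.png

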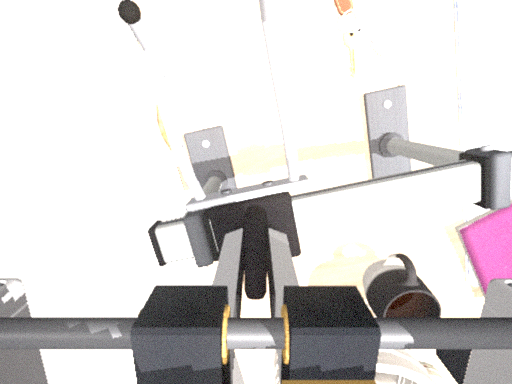

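View pics/s7.png

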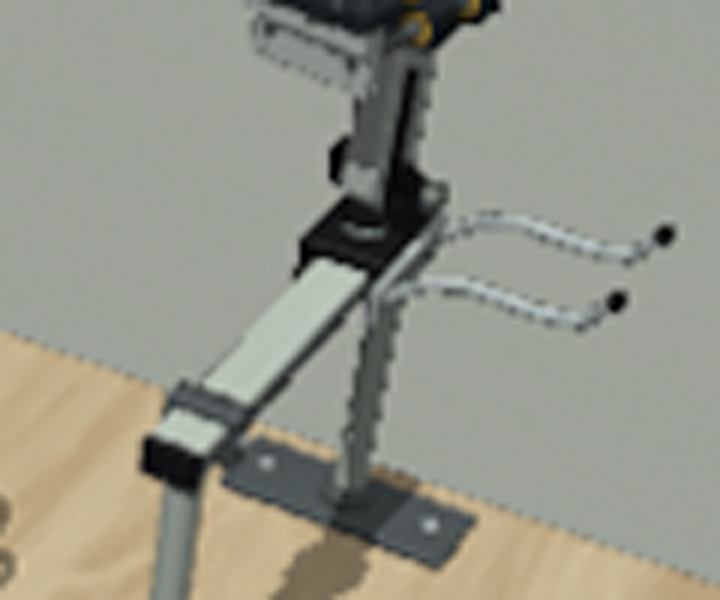

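Call:
send_rows:
  increments:
    - [-1, 0, -0.003, 0.0007, 0]
    - [-1, 0, -0.006, 0.0014, 0]
    - [-1, 0, -0.006, 0.0014, 0]

```text
time: 22.2
tool_pos: [0.5766, -0.3516, 0.243]
ee_rot: [2.093, 1.554, 1.863]
wrist_force: [-8.1, 21.0, 10.0]
width: 0.014
```

```bash
python3 -c "
from h import *
plan([.5767,-.3527,.241],-.016)"
```

```text
t22.20 pos [ 0.5766 -0.3516  0.243 ] theta 1.341 q6 -1.98 w 0.0140 F [-8.1 21.  10. ] | SHIFT [ 0.002  -0.001   0.0004] ROLL 1.357
```

Call:
send_rows:
  increments:
    - [-1, 0, 0.003, -0.0007, 0.1]
    - [-1, 0, 0.003, -0.0007, 0.22]
    - [-1, 0, 0.003, -0.0007, 0.34]
    - [-1, 0, 0.003, -0.0007, 0.46]
    - [-1, 0, 0.003, -0.0007, 0.58]

```text
time: 22.62
tool_pos: [0.5771, -0.3505, 0.243]
ee_rot: [2.653, 1.559, 1.836]
wrist_force: [-6.5, 15.2, 9.0]
width: 0.0137
```

```bash
python3 -c "
from h import *
plan([.5767,-.3527,.241],-.016);print(robot.get_obs()['wrist_torque'])"
```

```text
t22.62 pos [ 0.5771 -0.3505  0.243 ] theta 0.754 q6 -1.39 w 0.0137 F [-6.5 15.2  9. ] | SHIFT [ 0.002  -0.0018  0.0013] ROLL 0.770
[2.80769269 1.12246354 0.16564448]
```

Call:
send_rows:
  increments:
    - [-1, 0, 0, 0, 0.12]
    - [-1, 0, 0, 0, 0.24]
    - [-1, 0, 0, 0, 0.36]
    - [-1, 0, 0, 0, 0.48]
    - [-1, 0, 0, 0, 0.6]

```text
time: 23.03
tool_pos: [0.5781, -0.3501, 0.2431]
ee_rot: [3.075, 1.559, 1.66]
wrist_force: [-4.6, 16.5, 8.7]
width: 0.0137
```

Call:
send_rows:
  increments:
    - [-1, 0, 0, 0, 0.08]
    - [-1, 0, 0, 0, 0.16]
    - [-1, 0, 0, 0, 0.2]
    - [-1, 0, 0, 0, 0.2]

```text
time: 23.37
tool_pos: [0.5785, -0.35, 0.2431]
ee_rot: [-3.068, 1.559, 1.605]
wrist_force: [-2.6, 15.4, 8.2]
width: 0.0138
```

```bash
python3 -c "
from h import *
plan([.5767,-.3527,.241],-.016);print(robot.get_obs()['wrist_torque'])
s=snap('wrist')
im=np.clip(s['image'][:,:,::-1].astype(float)*2.5,0,255).astype(np.uint8);cv2.imwrite('pics/w23.png',im)"
```

```text
t23.37 pos [ 0.5785 -0.35    0.2431] theta -0.039 q6 -0.59 w 0.0138 F [-2.6 15.4  8.2] | SHIFT [ 0.002  -0.0017  0.0027] ROLL -0.023
[2.88518276 0.73752431 0.3665366 ]
```

View pics/w23.png

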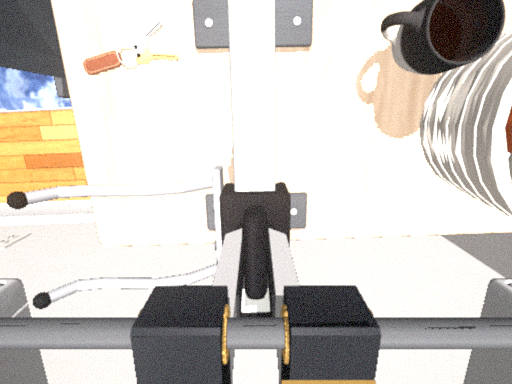

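Call:
send_rows:
  increments:
    - [-1, 0, 0, 0, 0.03]
    - [-1, 0, 0, 0, 0.06]
    - [-1, 0, 0, 0, 0.06]

```text
time: 23.67
tool_pos: [0.5785, -0.3504, 0.2431]
ee_rot: [-3.019, 1.56, 1.595]
wrist_force: [-3.9, 15.4, 8.1]
width: 0.0146
```

```bash
python3 -c "
from h import *
plan([.5767,-.3527,.241],-.016);print(robot.get_obs()['wrist_torque'])"
```

```text
t23.67 pos [ 0.5785 -0.3504  0.2431] theta -0.099 q6 -0.53 w 0.0146 F [-3.9 15.4  8.1] | SHIFT [ 0.002  -0.0016  0.0025] ROLL -0.083
[2.68853843 0.76459259 0.5461482 ]
```

Call:
send_rows:
  increments:
    - [-1, 0, 0, -0.003, -0.04]
    - [-1, 0, 0, -0.006, -0.07]
    - [-1, 0, 0, -0.006, -0.07]

```text
time: 23.92
tool_pos: [0.5785, -0.3501, 0.2431]
ee_rot: [2.243, 1.57, 0.639]
wrist_force: [-3.1, 2.7, 7.1]
width: 0.0139
```

Call:
send_rows:
  increments:
    - [-0.6, 0, 0, 0, 0]
    - [-0.3, 0, 0, 0, 0]
    - [-0.2, 0, 0, 0, 0]
    - [-0.2, -0.01, 0, 0, 0]
    - [-0.2, -0.03, 0, 0, 0]

```text
time: 24.33
tool_pos: [0.5773, -0.351, 0.2669]
ee_rot: [-2.079, 1.562, 2.598]
wrist_force: [0.4, 0.2, -0.6]
width: 0.0378
```

Call:
send_rows:
  increments:
    - [-0.2, -0.03, 0, -0.01, 0]
    - [-0.2, -0.06, 0, -0.02, 0]
    - [-0.2, -0.09, 0, -0.03, 0]
    - [-0.2, -0.09, 0, -0.03, 0]
    - [-0.2, -0.09, 0, -0.03, 0]

```text
time: 24.75
tool_pos: [0.5801, -0.3217, 0.3634]
ee_rot: [0.888, 1.566, -0.718]
wrist_force: [0.4, -0.5, -0.0]
width: 0.0376
```

```bash
python3 -c "
from h import *
plan([.5,-.1,.36],.369)
s=snap('wrist');import pickle;pickle.dump(s,open('st.pkl','wb'))
im=np.clip(s['image'][:,:,::-1].astype(float)*2.5,0,255).astype(np.uint8);cv2.imwrite('pics/w24.png',im)"
```

```text
t24.75 pos [ 0.5801 -0.3217  0.3634] theta -0.036 q6 -0.56 w 0.0376 F [ 0.4 -0.5 -0. ] | SHIFT [ 0.0025 -0.088  -0.2188] ROLL -0.405
```

View pics/w24.png

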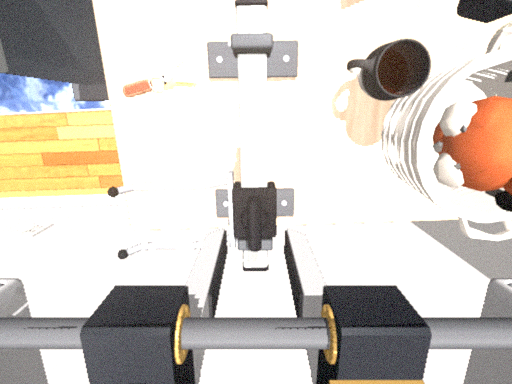

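```bash
python3 -c "
from h import *
import pickle;s=pickle.load(open('st.pkl','rb'))
a,b=p2w(s,113.5,191.5,.258),p2w(s,122,254.5,.258);print(a,b,np.linalg.norm(a-b),(a+b)/2)
c=[p2w(s,*q,.228) for q in [(235,187),(275,187),(234,236),(276,236)]];print(c,np.mean(c,0))
im=np.clip(s['image'][:,:,::-1].astype(float)*4-20,0,255).astype(np.uint8)[170:290,90:300];cv2.imwrite('pics/w24b.png',cv2.resize(im,None,fx=3.8,fy=3.8,interpolation=cv2.INTER_CUBIC))
t=snap('top');crop(t,'t9',300,180,440,285,5)
"
```

```text
[ 0.4394367  -0.31072311  0.258     ] [ 0.43652951 -0.37966789  0.258     ] 0.06900603852018021 [ 0.4379831 -0.3451955  0.258    ]
[array([ 0.55752399, -0.31821975,  0.228     ]), array([ 0.60112715, -0.31980646,  0.228     ]), array([ 0.55318701, -0.3761048 ,  0.228     ]), array([ 0.60131817, -0.37788372,  0.228     ])] [ 0.57828908 -0.34800368  0.228     ]
```

View pics/w24b.png

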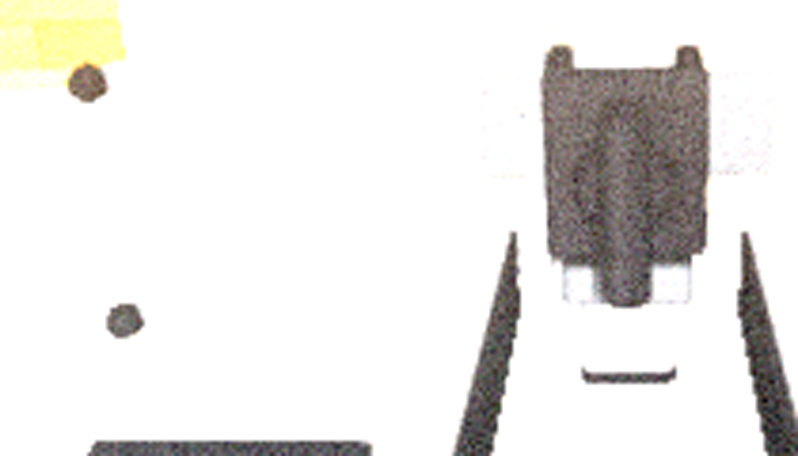

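View pics/t9.png

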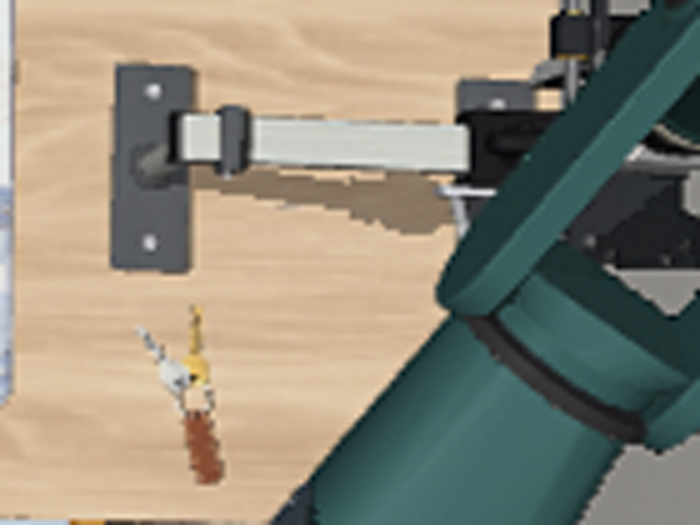

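Call:
send_rows:
  increments:
    - [-0.25, 0, -0.005, -0.038, -0.08]
    - [-0.25, 0, -0.015, -0.076, -0.16]
    - [-0.25, 0, -0.03, -0.114, -0.24]
    - [-0.25, 0, -0.045, -0.15, -0.32]
    - [-0.25, 0, -0.06, -0.188, -0.405]

```text
time: 25.27
tool_pos: [0.5251, -0.1306, 0.3572]
ee_rot: [-2.252, 1.564, 2.832]
wrist_force: [0.9, -0.3, 0.4]
width: 0.0349
```

```bash
python3 -c "
from h import *
plan([.447,.15,.2],.369)"
```

```text
t25.27 pos [ 0.5251 -0.1306  0.3572] theta 0.372 q6 -0.72 w 0.0349 F [ 0.9 -0.3  0.4] | SHIFT [ 0.1582  0.0299 -0.2891] ROLL 0.003
```

Call:
send_rows:
  increments:
    - [-0.25, 0.015, 0.004, -0.036, 0]
    - [-0.25, 0.03, 0.008, -0.072, 0]
    - [-0.25, 0.045, 0.012, -0.108, 0]
    - [-0.25, 0.06, 0.016, -0.144, 0]
    - [-0.25, 0.075, 0.02, -0.18, 0]

```text
time: 25.68
tool_pos: [0.4784, 0.0445, 0.2821]
ee_rot: [-1.913, 1.565, -3.116]
wrist_force: [0.5, 0.2, -0.1]
width: 0.0349
```

Call:
send_rows:
  increments:
    - [-0.25, 0.025, 0.003, -0.03, 0]
    - [-0.25, 0.05, 0.006, -0.06, 0]
    - [-0.25, 0.075, 0.01, -0.09, 0]
    - [-0.25, 0.083, 0.01, -0.109, 0]
    - [-0.25, 0.083, 0.01, -0.109, 0]

```text
time: 26.1
tool_pos: [0.4459, 0.1506, 0.1966]
ee_rot: [-1.838, 1.559, -3.035]
wrist_force: [-0.5, 0.4, 0.4]
width: 0.0352
```

Call:
send_rows:
  increments:
    - [-0.25, 0, 0, 0, 0]
    - [-0.25, 0, 0, 0, 0]
    - [-0.25, 0, 0, 0, 0]

```text
time: 26.35
tool_pos: [0.4511, 0.1476, 0.2032]
ee_rot: [0.751, 1.57, -0.452]
wrist_force: [-0.9, -0.0, 1.1]
width: 0.0351
```

```bash
python3 -c "
from h import *
plan([.449,.189,.075],.369)
s=snap('wrist','w25');import pickle;pickle.dump(s,open('st.pkl','wb'))
t=snap('top');crop(t,'t10',300,180,440,285,5)"
```

```text
t26.35 pos [0.4511 0.1476 0.2032] theta 0.368 q6 -0.17 w 0.0351 F [-0.9 -0.   1.1] | SHIFT [ 0.1282  0.0128 -0.0394] ROLL -0.001
```

View pics/w25.png

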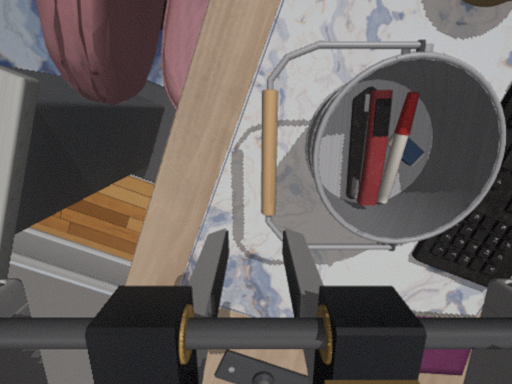

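View pics/t10.png

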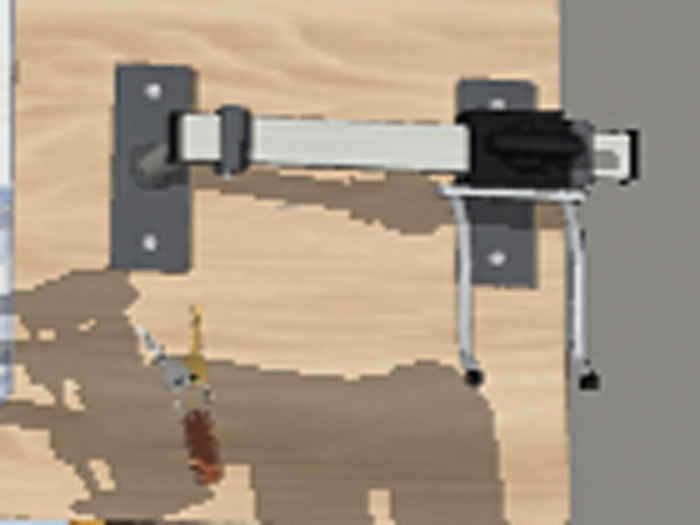

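```bash
python3 -c "
from h import *
import pickle;s=pickle.load(open('st.pkl','rb'))
a,b=p2w(s,270,91,.096),p2w(s,268.5,215,.096);print(a,b,np.linalg.norm(a-b),(a+b)/2,np.arctan2(*(a-b)[[1,0]])-np.pi/2)
m=(a+b)/2;plan([m[0],m[1],.075],.369)
print(p2w(s,(410+425)/2,47,.094))
t=snap('top')
for u in (474,588): print(p2w(t,300+u/5,180+378/5,.258))
"
```

```text
[0.42688179 0.2459545  0.096     ] [0.46990328 0.13463698 0.096     ] 0.11934168597455522 [0.44839254 0.19029574 0.096     ] 0.36879317531037414
t26.45 pos [0.4512 0.1478 0.2035] theta 0.367 q6 -0.17 w 0.0355 F [-0.7 -0.7  0.8] | SHIFT [ 0.1285  0.0124 -0.0408] ROLL -0.002
[0.53429339 0.32646532 0.094     ]
[ 0.43447524 -0.31360324  0.258     ]
[ 0.43591271 -0.38264482  0.258     ]
```

Call:
send_rows:
  increments:
    - [-0.25, 0.01, 0.006, -0.02, 0]
    - [-0.25, 0.03, 0.012, -0.041, 0]
    - [-0.25, 0.06, 0.012, -0.041, 0]
    - [-0.25, 0.08, 0.012, -0.041, 0]
    - [-0.25, 0.08, 0.012, -0.041, 0]

```text
time: 26.92
tool_pos: [0.444, 0.1902, 0.1182]
ee_rot: [-1.634, 1.562, -2.836]
wrist_force: [-1.5, 1.4, 0.0]
width: 0.0355
```

```bash
python3 -c "
from h import *
plan([.4484,.1903,.075],.369)
s=snap('wrist','w26')"
```

```text
t26.92 pos [0.444  0.1902 0.1182] theta 0.369 q6 -0.08 w 0.0355 F [-1.5  1.4  0. ] | SHIFT [0.0431 0.0045 0.0015] ROLL 0.000
```

View pics/w26.png

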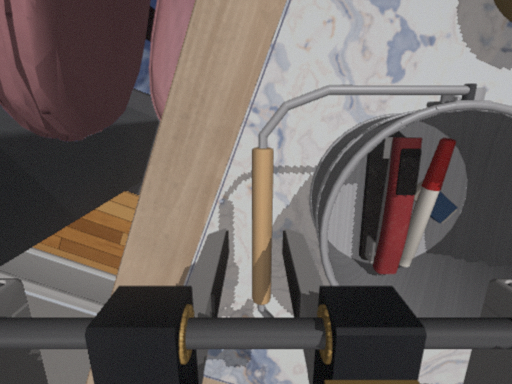

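Call:
send_rows:
  increments:
    - [-0.25, 0.01, 0.003, 0, 0]
    - [-0.25, 0.025, 0.003, 0, 0]
    - [-0.25, 0.04, 0.003, 0, 0]
    - [-0.25, 0.044, 0.003, 0, 0]
    - [-0.25, 0.044, 0.003, 0, 0]

```text
time: 27.38
tool_pos: [0.4498, 0.1922, 0.0788]
ee_rot: [-1.928, 1.571, -3.13]
wrist_force: [-0.5, 0.1, -0.6]
width: 0.0351
```

```bash
python3 -c "
from h import *
plan([.4484,.1903,.075],.369)
s=snap('wrist','w27');crop(snap('scene'),'s8',200,180,360,300,5)"
```

```text
t27.38 pos [0.4498 0.1922 0.0788] theta 0.369 q6 -0.08 w 0.0351 F [-0.5  0.1 -0.6] | SHIFT [ 0.0038 -0.002   0.0013] ROLL -0.000
```

View pics/w27.png

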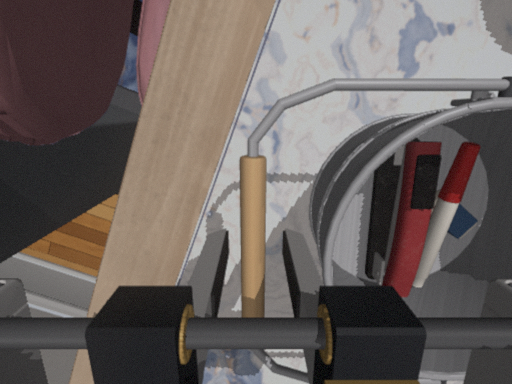

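View pics/s8.png

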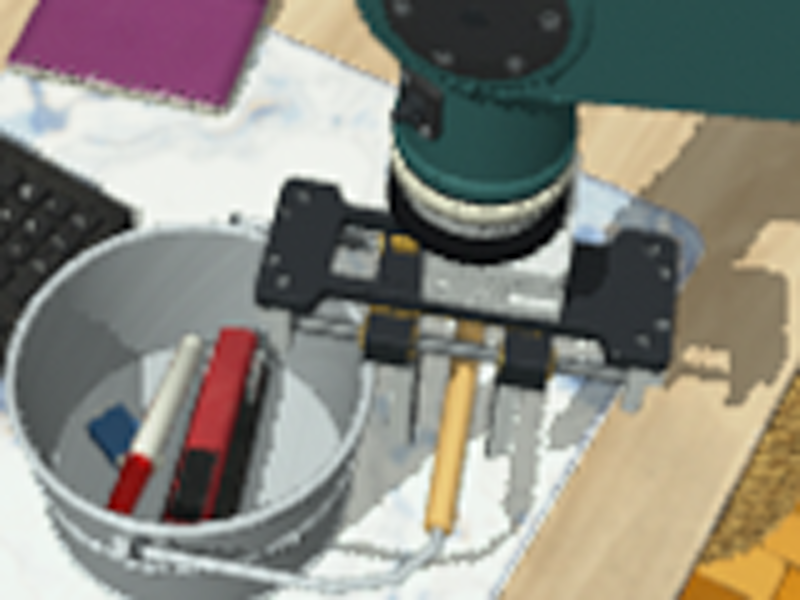

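Bar sits between the fingers; lower 3 mm, close.

Call:
send_rows:
  increments:
    - [-0.4, 0.003, -0.001, 0, 0]
    - [-0.6, 0.003, -0.001, 0, 0]
    - [-1, 0.003, -0.001, 0, 0]
    - [-1, 0.003, -0.001, 0, 0]
    - [-1, 0.003, -0.001, 0, 0]

```text
time: 27.9
tool_pos: [0.4485, 0.192, 0.0763]
ee_rot: [-1.185, 1.571, -2.386]
wrist_force: [-1.4, -0.6, 2.1]
width: 0.0143
```

Call:
send_rows:
  increments:
    - [-1, 0, 0, 0, 0]
    - [-1, 0, 0, 0, 0]

```text
time: 28.07
tool_pos: [0.4485, 0.192, 0.0762]
ee_rot: [-0.896, 1.571, -2.097]
wrist_force: [-2.9, -1.1, 2.9]
width: 0.0137
```

```bash
python3 -c "
from h import *
plan([.4484,.1903,.075],.369)
for k in range(1,11):
  a=k*np.radians(9); print(k,(-.132*np.sin(a)).round(4),(.132*(1-np.cos(a))).round(4))"
```

```text
t28.07 pos [0.4485 0.192  0.0762] theta 0.369 q6 -0.08 w 0.0137 F [-2.9 -1.1  2.9] | SHIFT [ 0.0012 -0.0007  0.0016] ROLL 0.000
1 -0.0206 0.0016
2 -0.0408 0.0065
3 -0.0599 0.0144
4 -0.0776 0.0252
5 -0.0933 0.0387
6 -0.1068 0.0544
7 -0.1176 0.0721
8 -0.1255 0.0912
9 -0.1304 0.1114
10 -0.132 0.132
```

Call:
send_rows:
  increments:
    - [-1, -0.0104, 0.0004, 0, 0]
    - [-1, -0.0206, 0.0016, 0, 0]
    - [-1, -0.0308, 0.0036, 0, 0]
    - [-1, -0.0408, 0.0065, 0, 0]
    - [-1, -0.0505, 0.01, 0, 0]

```text
time: 28.48
tool_pos: [0.4576, 0.1956, 0.1272]
ee_rot: [-1.614, 1.569, -2.816]
wrist_force: [-2.0, -0.8, -1.7]
width: 0.0143
```

Call:
send_rows:
  increments:
    - [-1, -0.0094, 0.0044, 0, 0]
    - [-1, -0.0184, 0.0095, 0, 0]
    - [-1, -0.0271, 0.0152, 0, 0]
    - [-1, -0.0352, 0.0217, 0, 0]
    - [-1, -0.0428, 0.0287, 0, 0]

```text
time: 28.9
tool_pos: [0.4849, 0.2062, 0.1706]
ee_rot: [-1.24, 1.571, -2.442]
wrist_force: [-2.3, -1.3, 0.0]
width: 0.0146
```

```bash
python3 -c "
from h import *
plan([.4484,.1903,.075],.369)
s=snap('wrist','w28');crop(snap('scene'),'s9',180,160,340,300,5)"
```

```text
t28.90 pos [0.4849 0.2062 0.1706] theta 0.369 q6 -0.07 w 0.0146 F [-2.3 -1.3  0. ] | SHIFT [ 0.0956 -0.0398  0.0016] ROLL 0.000
```

View pics/s9.png

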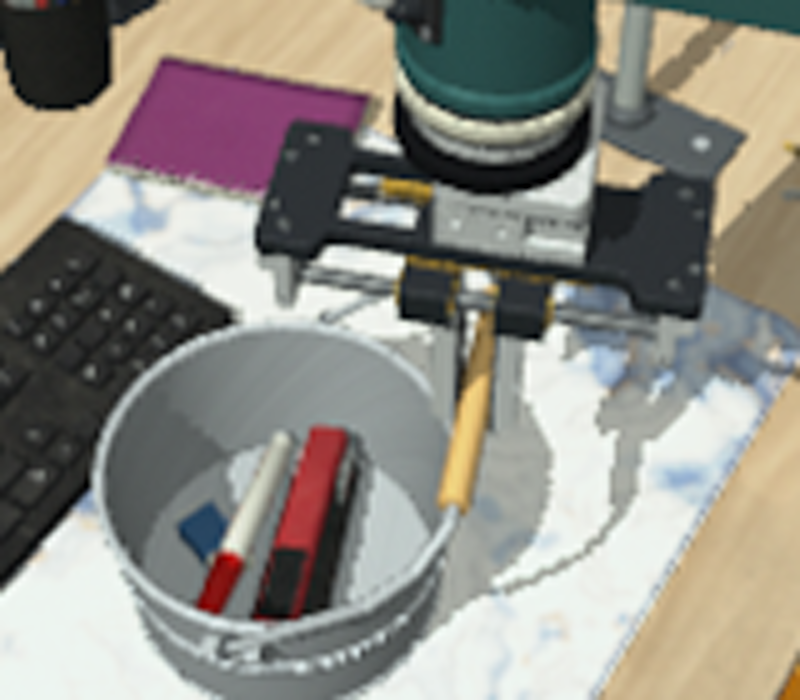

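Call:
send_rows:
  increments:
    - [-1, -0.007, 0.0076, 0, 0]
    - [-1, -0.0135, 0.0157, 0, 0]
    - [-1, -0.0192, 0.0243, 0, 0]
    - [-1, -0.0243, 0.0334, 0, 0]
    - [-1, -0.0286, 0.0428, 0, 0]

```text
time: 29.42
tool_pos: [0.524, 0.2212, 0.2001]
ee_rot: [-1.102, 1.57, -2.303]
wrist_force: [-5.1, -1.9, 6.4]
width: 0.0141
```

Call:
send_rows:
  increments:
    - [-1, -0.0036, 0.0097, 0, 0]
    - [-1, -0.0064, 0.0197, 0, 0]
    - [-1, -0.0084, 0.0299, 0, 0]
    - [-1, -0.0096, 0.0401, 0, 0]
    - [-1, -0.0101, 0.049, 0, 0]

```text
time: 29.83
tool_pos: [0.572, 0.2398, 0.2118]
ee_rot: [1.511, 1.564, 0.31]
wrist_force: [-2.4, -1.9, 6.6]
width: 0.0144
```

```bash
python3 -c "
from h import *
plan([.5715,.2365,.25],.369)
s=snap('wrist','w29');crop(snap('scene'),'s10',160,130,340,300,4)"
```

```text
t29.83 pos [0.572  0.2398 0.2118] theta 0.370 q6 -0.06 w 0.0144 F [-2.4 -1.9  6.6] | SHIFT [-0.0382 -0.0014  0.0029] ROLL 0.001
```

View pics/s10.png

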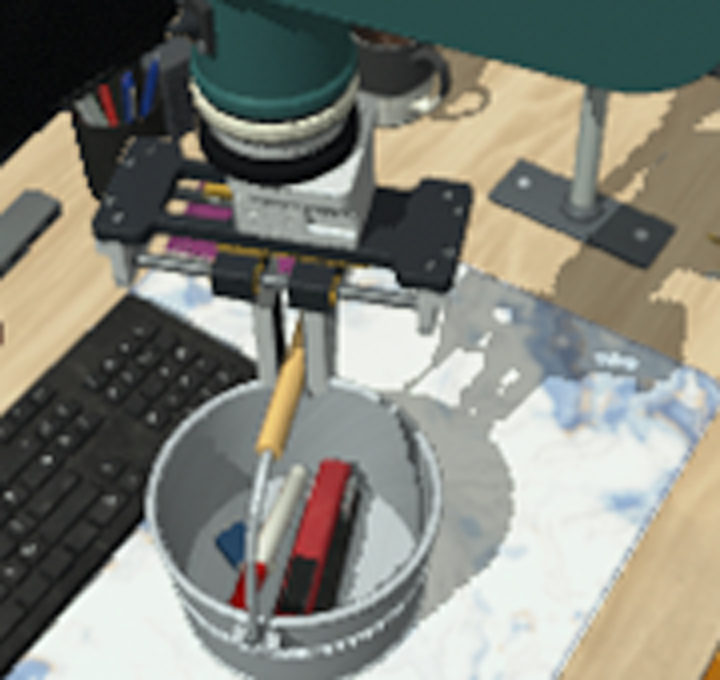

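View pics/w29.png

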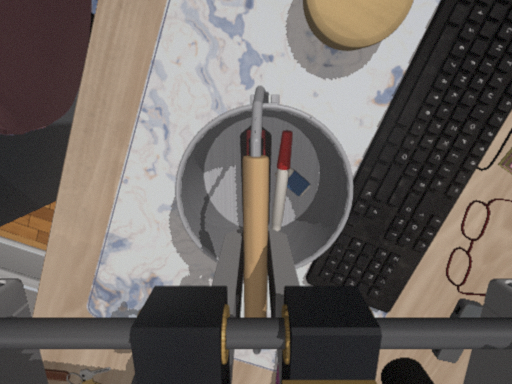

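Call:
send_rows:
  increments:
    - [-1, -0.004, 0, 0, 0]
    - [-1, -0.01, 0, 0, 0]
    - [-1, -0.018, 0, 0, 0]
    - [-1, -0.026, 0, 0, 0]
    - [-1, -0.034, 0, 0, 0]

```text
time: 30.35
tool_pos: [0.57, 0.2392, 0.2415]
ee_rot: [-1.742, 1.569, -2.943]
wrist_force: [0.1, -0.3, -6.8]
width: 0.0141
```

Call:
send_rows:
  increments:
    - [-1, -0.008, 0, 0, 0]
    - [-1, -0.016, 0, 0, 0]
    - [-1, -0.024, 0, 0, 0]
    - [-1, -0.028, 0, 0, 0]
    - [-1, -0.028, 0, 0, 0]

```text
time: 30.77
tool_pos: [0.5708, 0.2394, 0.2718]
ee_rot: [1.541, 1.567, 0.34]
wrist_force: [0.9, 0.9, -6.7]
width: 0.0137
```

```bash
python3 -c "
from h import *
plan([.5715,.2365,.27],.369)
s=snap('wrist','w30');crop(snap('scene'),'s11',160,100,340,300,3.5)"
```

```text
t30.77 pos [0.5708 0.2394 0.2718] theta 0.369 q6 -0.06 w 0.0137 F [ 0.9  0.9 -6.7] | SHIFT [ 0.0018 -0.0004  0.003 ] ROLL 0.000
```

View pics/s11.png

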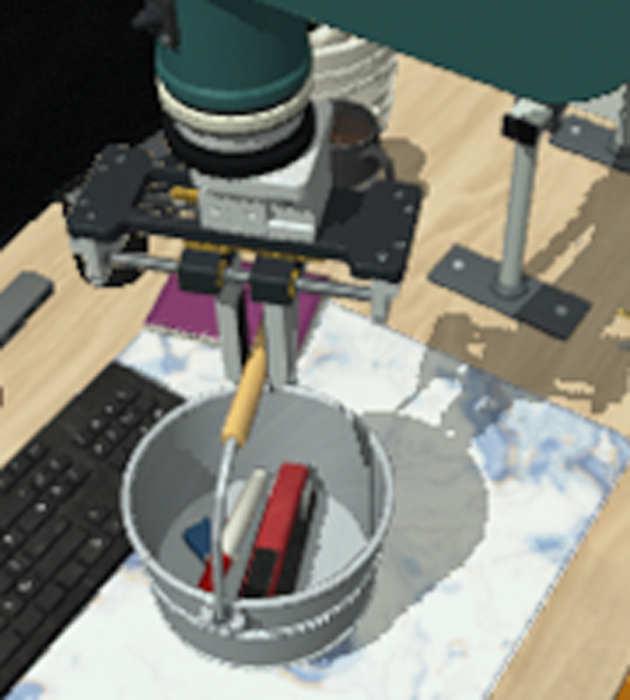

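View pics/w30.png

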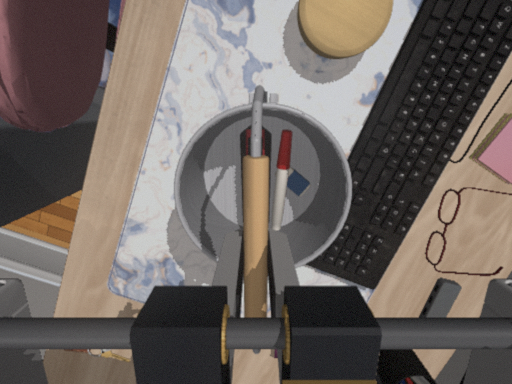

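Call:
send_rows:
  increments:
    - [-1, -0.001, -0.004, 0.004, 0]
    - [-1, -0.002, -0.012, 0.012, 0.01]
    - [-1, -0.003, -0.024, 0.024, 0.03]
    - [-1, -0.004, -0.041, 0.041, 0.05]
    - [-1, -0.005, -0.058, 0.058, 0.075]

```text
time: 31.28
tool_pos: [0.5362, 0.1629, 0.2743]
ee_rot: [-1.254, 1.57, -2.532]
wrist_force: [0.1, -0.6, -6.5]
width: 0.014
```

Call:
send_rows:
  increments:
    - [-1, 0, -0.018, 0.018, 0.025]
    - [-1, 0, -0.036, 0.036, 0.05]
    - [-1, 0, -0.054, 0.054, 0.075]
    - [-1, 0, -0.072, 0.072, 0.1]
    - [-1, 0, -0.09, 0.09, 0.125]

```text
time: 31.7
tool_pos: [0.4753, 0.0503, 0.2746]
ee_rot: [-1.276, 1.57, -2.68]
wrist_force: [0.3, -0.2, -6.1]
width: 0.014
```

```bash
python3 -c "
from h import *
plan([.42,-.1,.278],-.016)"
```

```text
t31.70 pos [0.4753 0.0503 0.2746] theta 0.167 q6 -0.18 w 0.0140 F [ 0.3 -0.2 -6.1] | SHIFT [-0.0033 -0.0796  0.139 ] ROLL 0.183
```

Call:
send_rows:
  increments:
    - [-1, 0, -0.013, 0.02, 0.03]
    - [-1, 0, -0.026, 0.04, 0.06]
    - [-1, -0.001, -0.039, 0.061, 0.09]
    - [-1, -0.002, -0.05, 0.083, 0.12]
    - [-1, -0.003, -0.06, 0.106, 0.15]

```text
time: 32.12
tool_pos: [0.4339, -0.0638, 0.2779]
ee_rot: [-0.304, 1.571, -1.858]
wrist_force: [-0.1, 1.2, -6.7]
width: 0.014
```

```bash
python3 -c "
from h import *
plan([.405,-.348,.278],-.016);s=snap('scene','s12')"
```

```text
t32.12 pos [ 0.4339 -0.0638  0.2779] theta 0.017 q6 -0.29 w 0.0140 F [-0.1  1.2 -6.7] | SHIFT [-1.000e-04 -3.380e-02  2.836e-01] ROLL 0.033
```

View pics/s12.png

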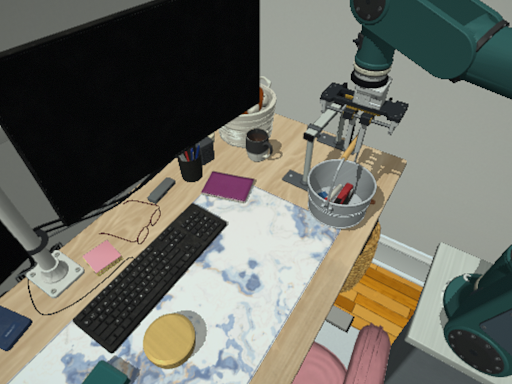

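Call:
send_rows:
  increments:
    - [-1, 0, -0.004, 0.022, 0.01]
    - [-1, 0, -0.008, 0.045, 0.02]
    - [-1, 0, -0.013, 0.07, 0.03]
    - [-1, 0, -0.018, 0.095, 0.033]
    - [-1, 0, -0.022, 0.12, 0.033]

```text
time: 32.58
tool_pos: [0.4148, -0.1843, 0.2778]
ee_rot: [0.16, 1.57, -1.425]
wrist_force: [0.3, -0.6, -6.5]
width: 0.0143
```

Call:
send_rows:
  increments:
    - [-1, 0, -0.003, 0.025, 0]
    - [-1, 0, -0.006, 0.05, 0]
    - [-1, 0, -0.01, 0.075, 0]
    - [-1, 0, -0.012, 0.1, 0]
    - [-1, 0, -0.014, 0.12, 0]

```text
time: 33.0
tool_pos: [0.399, -0.3045, 0.2775]
ee_rot: [-1.052, 1.57, -2.638]
wrist_force: [-0.8, -0.5, -7.1]
width: 0.014
```

```bash
python3 -c "
from h import *
plan([.405,-.348,.278],-.016)"
```

```text
t33.00 pos [ 0.399  -0.3045  0.2775] theta -0.016 q6 -0.75 w 0.0140 F [-0.8 -0.5 -7.1] | SHIFT [-0.0005  0.0067  0.0434] ROLL 0.000
```

Call:
send_rows:
  increments:
    - [-1, 0, 0.001, 0.016, 0]
    - [-1, 0, 0.003, 0.028, 0]
    - [-1, 0, 0.005, 0.037, 0]
    - [-1, 0, 0.006, 0.042, 0]
    - [-1, 0, 0.006, 0.042, 0]

```text
time: 33.42
tool_pos: [0.4064, -0.3452, 0.2773]
ee_rot: [-2.929, 1.57, 1.77]
wrist_force: [0.1, -0.7, -6.3]
width: 0.0142
```

Call:
send_rows:
  increments:
    - [-1, 0, 0, 0, 0]
    - [-1, 0, 0, 0, 0]
    - [-1, 0, 0, 0, 0]
    - [-1, 0, 0, 0, 0]
    - [-1, 0, 0, 0, 0]

```text
time: 33.83
tool_pos: [0.406, -0.3444, 0.2779]
ee_rot: [-3.041, 1.571, 1.659]
wrist_force: [-0.1, -1.3, -6.1]
width: 0.0142
```

```bash
python3 -c "
from h import *
plan([.464,-.348,.278],-.016)
s=snap('wrist','w31');import pickle;pickle.dump(s,open('st.pkl','wb'));crop(snap('scene'),'s13',280,50,430,210,4)
print(w2p(s,[.464,-.348,.243]))"
```

```text
t33.83 pos [ 0.406  -0.3444  0.2779] theta -0.013 q6 -0.80 w 0.0142 F [-0.1 -1.3 -6.1] | SHIFT [-0.0001  0.058   0.0028] ROLL 0.003
[331.77328865 226.77020047]
```

View pics/w31.png

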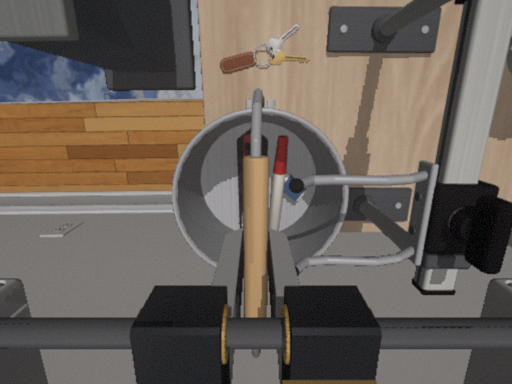

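View pics/s13.png

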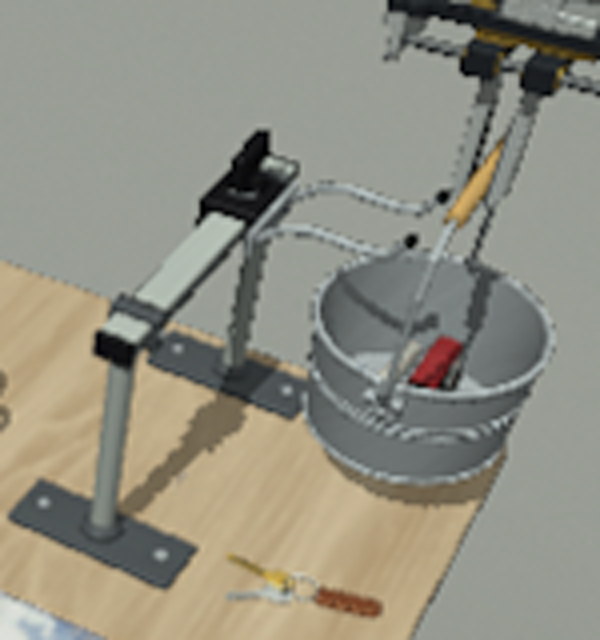

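```bash
python3 -c "
from h import *
import pickle;s=pickle.load(open('st.pkl','rb'))
print(p2w(s,296,186,.258),p2w(s,304,263,.258),'bar +y end',p2w(s,258,157,.297))
plan([.464,-.348,.278],-.016)"
```

```text
[ 0.43347105 -0.31135538  0.258     ] [ 0.44097255 -0.37063766  0.258     ] bar +y end [ 0.40721279 -0.28503794  0.297     ]
t33.93 pos [ 0.406  -0.3448  0.2779] theta -0.013 q6 -0.80 w 0.0140 F [-0.1  0.2 -6.1] | SHIFT [-0.0001  0.058   0.0024] ROLL 0.003
```

Call:
send_rows:
  increments:
    - [-1, 0, 0.006, 0.001, 0]
    - [-1, 0, 0.016, 0.002, 0]
    - [-1, 0, 0.03, 0.002, 0]
    - [-1, 0, 0.043, 0.002, 0]
    - [-1, 0, 0.052, 0.002, 0]

```text
time: 34.35
tool_pos: [0.4597, -0.3477, 0.2772]
ee_rot: [2.207, 1.57, 0.623]
wrist_force: [-0.0, -0.0, -7.2]
width: 0.0139
```

Call:
send_rows:
  increments:
    - [-1, 0, 0.005, 0, 0]
    - [-1, 0, 0.007, 0, 0]
    - [-1, 0, 0.007, 0, 0]
    - [-1, 0, 0.007, 0, 0]
    - [-1, 0, 0.007, 0, 0]

```text
time: 34.77
tool_pos: [0.4642, -0.3478, 0.2778]
ee_rot: [-1.45, 1.57, -3.035]
wrist_force: [-1.1, -0.5, -7.0]
width: 0.0142
```

```bash
python3 -c "
from h import *
plan([.464,-.348,.225],-.016)
s=snap('wrist','w32');crop(snap('scene'),'s14',280,50,430,210,4)"
```

```text
t34.77 pos [ 0.4642 -0.3478  0.2778] theta -0.014 q6 -0.73 w 0.0142 F [-1.1 -0.5 -7. ] | SHIFT [ 0.0528 -0.0002  0.0002] ROLL 0.002
```

View pics/w32.png

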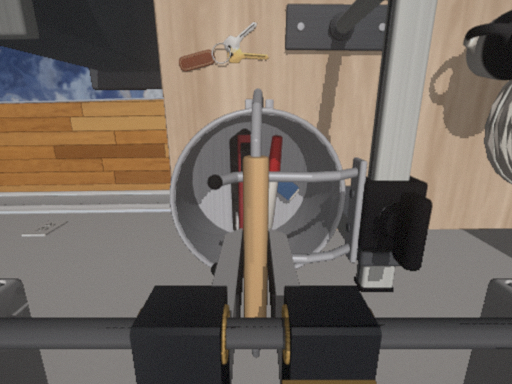

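View pics/s14.png

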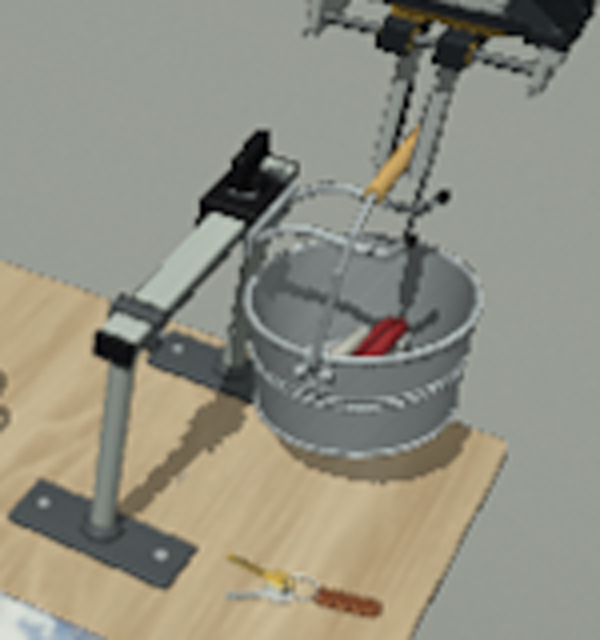

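Call:
send_rows:
  increments:
    - [-1, 0.006, 0, 0, 0]
    - [-1, 0.016, 0, 0, 0]
    - [-1, 0.027, 0, 0, 0]
    - [-1, 0.037, 0, 0, 0]
    - [-1, 0.042, 0, 0, 0]

```text
time: 35.28
tool_pos: [0.4643, -0.347, 0.2325]
ee_rot: [-2.404, 1.567, 2.295]
wrist_force: [-0.1, -0.3, -6.7]
width: 0.014
```

Call:
send_rows:
  increments:
    - [-1, 0.004, 0, 0, 0]
    - [-1, 0.007, 0, 0, 0]
    - [-1, 0.01, 0, 0, 0]
    - [-1, 0.01, 0, 0, 0]

```text
time: 35.62
tool_pos: [0.4649, -0.3477, 0.2276]
ee_rot: [0.889, 1.569, -0.695]
wrist_force: [-1.4, 0.6, -1.2]
width: 0.0145
```

```bash
python3 -c "
from h import *
plan([.464,-.348,.225],-.016)
s=snap('wrist','w33');crop(snap('scene'),'s15',280,50,430,210,4)"
```

```text
t35.62 pos [ 0.4649 -0.3477  0.2276] theta -0.014 q6 -0.73 w 0.0145 F [-1.4  0.6 -1.2] | SHIFT [ 0.0026 -0.0009  0.0003] ROLL 0.002
```

View pics/w33.png

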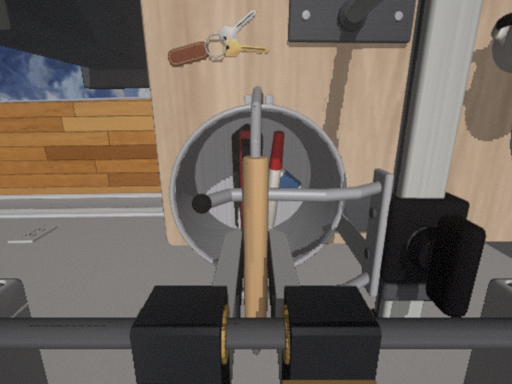

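View pics/s15.png

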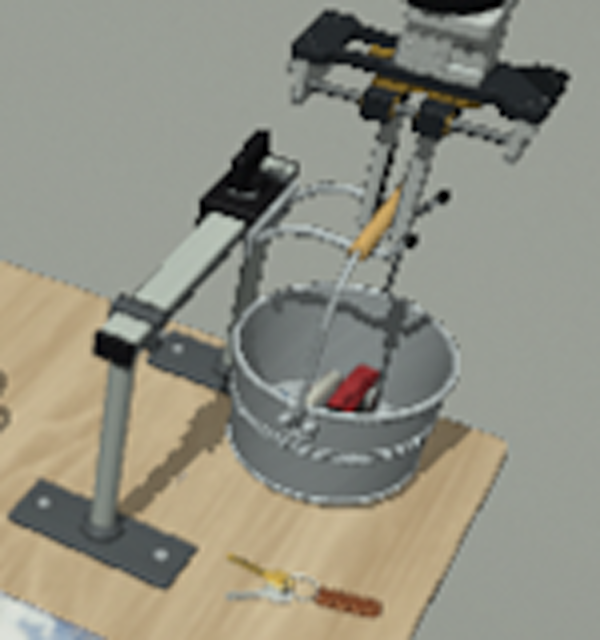

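Call:
send_rows:
  increments:
    - [-1, 0.002, 0, 0, 0]
    - [-0.8, 0.002, 0, 0, 0]
    - [-0.55, 0.002, 0, 0, 0]
    - [-0.4, 0.002, 0, 0, 0]
    - [-0.25, 0.002, 0, 0, 0]

```text
time: 36.13
tool_pos: [0.4656, -0.3484, 0.2243]
ee_rot: [0.869, 1.568, -0.715]
wrist_force: [-0.3, -0.2, 0.9]
width: 0.0311
```

Call:
send_rows:
  increments:
    - [-0.25, 0.001, 0, 0, 0]
    - [-0.25, 0, 0, 0, 0]
    - [-0.25, 0, 0, 0, 0]

```text
time: 36.38
tool_pos: [0.4651, -0.3478, 0.2235]
ee_rot: [2.349, 1.571, 0.764]
wrist_force: [-0.4, -0.4, -0.1]
width: 0.035
```

```bash
python3 -c "
from h import *
plan([.464,-.348,.225],-.016)
s=snap('wrist','w34');crop(snap('scene'),'s16',280,50,430,210,4)"
```

```text
t36.38 pos [ 0.4651 -0.3478  0.2235] theta -0.014 q6 -0.73 w 0.0350 F [-0.4 -0.4 -0.1] | SHIFT [-0.0015 -0.001   0.0002] ROLL 0.002
```

View pics/w34.png

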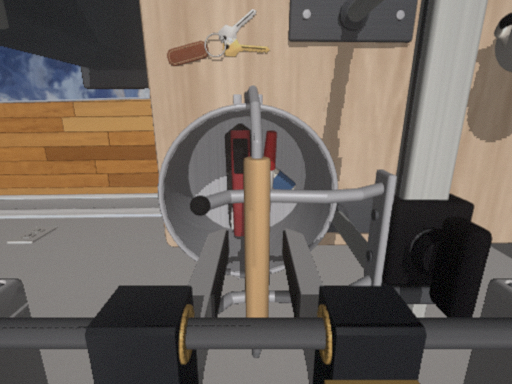

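View pics/s16.png

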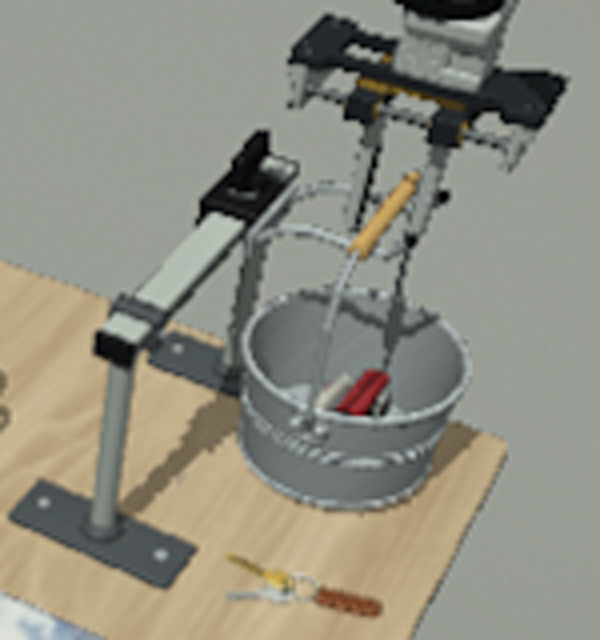

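Call:
send_rows:
  increments:
    - [-0.25, -0.008, 0, 0, 0]
    - [-0.25, -0.02, 0, 0, 0]
    - [-0.25, -0.035, 0, 0, 0]
    - [-0.25, -0.055, 0, 0, 0]
    - [-0.25, -0.08, 0, 0, 0]

```text
time: 36.9
tool_pos: [0.4646, -0.3475, 0.3046]
ee_rot: [-2.367, 1.569, 2.332]
wrist_force: [-0.1, -0.5, 0.4]
width: 0.0351
```

Call:
send_rows:
  increments:
    - [-0.25, -0.03, -0.02, -0.02, 0]
    - [-0.25, -0.04, -0.05, -0.045, 0]
    - [-0.25, -0.05, -0.08, -0.07, 0]
    - [-0.25, -0.06, -0.11, -0.1, 0]
    - [-0.25, -0.06, -0.14, -0.13, 0]

```text
time: 37.32
tool_pos: [0.3276, -0.217, 0.3672]
ee_rot: [0.878, 1.565, -0.706]
wrist_force: [0.9, 1.0, -0.7]
width: 0.0357
```

```bash
python3 -c "
from h import *
plan([.464,-.348,.225],-.016)
crop(snap('scene'),'s17',280,50,430,210,4);crop(snap('top'),'t11',280,180,440,285,5)"
```

```text
t37.32 pos [ 0.3276 -0.217   0.3672] theta -0.014 q6 -0.72 w 0.0357 F [ 0.9  1.  -0.7] | SHIFT [0.1433 0.1376 0.1286] ROLL 0.002
```

View pics/s17.png

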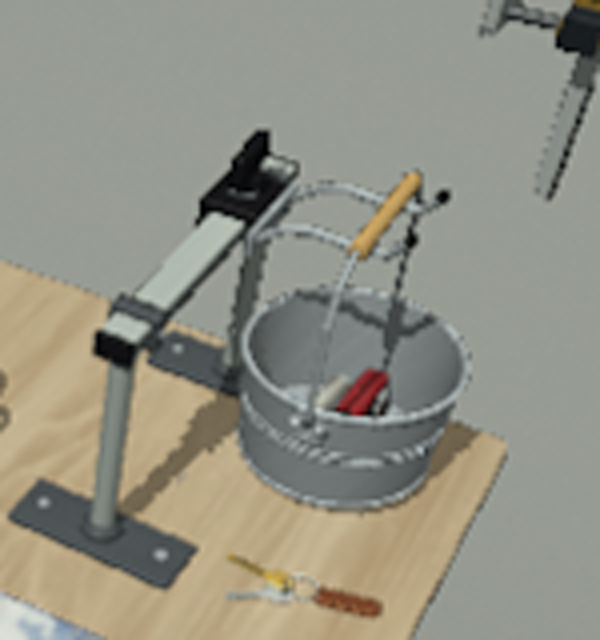

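View pics/t11.png

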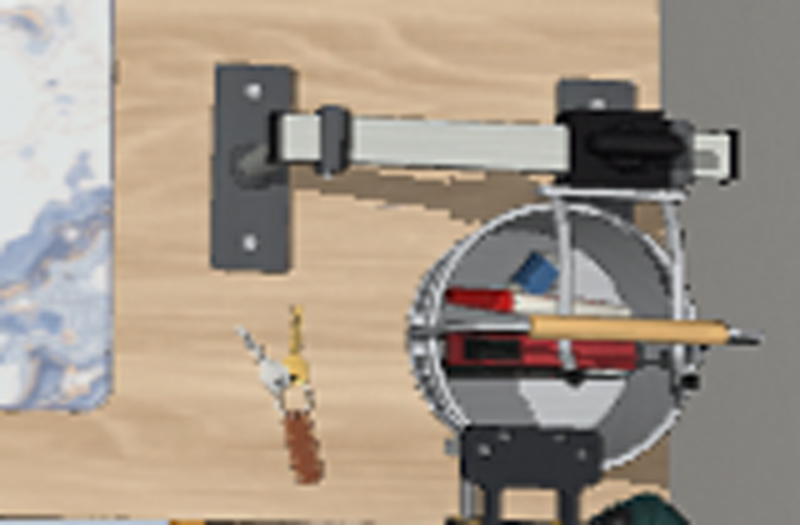

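Call:
send_rows:
  increments:
    - [-0.25, 0, 0, -0.03, 0]
    - [-0.25, 0, 0, -0.07, 0]
    - [-0.25, 0, 0, -0.11, 0]
    - [-0.25, 0, 0, -0.15, 0]
    - [-0.25, 0, 0, -0.19, 0]

```text
time: 37.83
tool_pos: [0.3312, -0.0265, 0.3649]
ee_rot: [1.404, 1.568, -0.182]
wrist_force: [0.5, 0.7, 0.7]
width: 0.0353
```

Call:
send_rows:
  increments:
    - [-0.25, 0, 0, 0, 0]
    - [-0.25, 0, 0, 0, 0]
    - [-0.25, 0, 0, 0, 0]
    - [-0.25, 0, 0, 0, 0]
    - [-0.25, 0, 0, 0, 0]

```text
time: 38.25
tool_pos: [0.3314, -0.0293, 0.3636]
ee_rot: [-1.442, 1.57, -3.031]
wrist_force: [-0.3, 0.4, -0.1]
width: 0.0355
```

Call:
send_rows:
  increments:
    - [-0.25, 0, 0, 0, 0]
    - [-0.25, 0, 0, 0, 0]
    - [-0.25, 0, 0, 0, 0]
    - [-0.25, 0, 0, 0, 0]
    - [-0.25, 0, 0, 0, 0]

```text
time: 38.67
tool_pos: [0.3311, -0.028, 0.3637]
ee_rot: [-2.505, 1.571, 2.193]
wrist_force: [0.8, 0.3, -0.4]
width: 0.035
```

```bash
python3 -c "
from h import *
F=[]
for i in range(16): F.append(snap('scene')['image'][50:210,280:430].astype(int))
print([round(float(np.abs(f-F[0]).mean()),2) for f in F], robot.get_obs()['time'])
t=snap('top','t12');crop(t,'t13',280,180,440,285,5);snap('scene','s18')"
```

```text
[0.0, 1.32, 1.96, 2.4, 2.68, 2.83, 2.87, 2.81, 2.68, 2.39, 2.04, 1.54, 0.96, 1.2, 1.42, 1.44] 39.4667
```

View pics/t13.png

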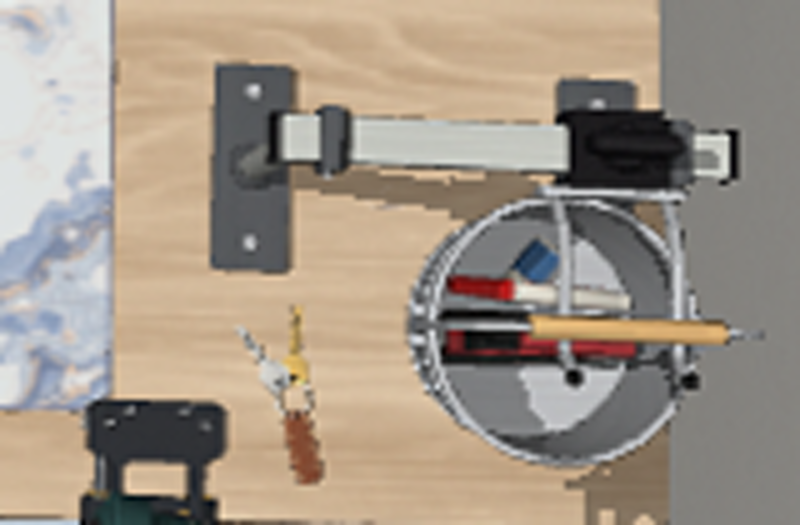

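View pics/s18.png

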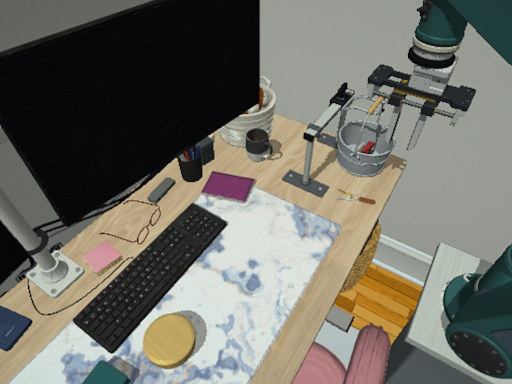

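View pics/t12.png

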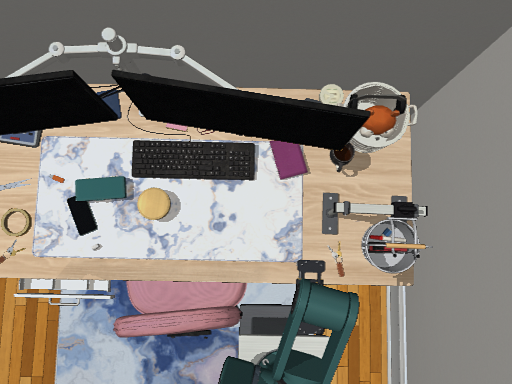

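```bash
cat > sw.py <<'E'
from h import *
import sys
for k in range(int(sys.argv[1])):
    F=[]
    for i in range(30): F.append(cv2.GaussianBlur(snap('top')['image'][200:280,350:430],(0,0),1).astype(float))
    print(round(robot.get_obs()['time'],1), max(round(float(np.abs(f-F[0]).mean()),2) for f in F), round(max(float(np.abs(a-b).mean()) for a in F[::3] for b in F[::3]),2),flush=True)
E
python3 sw.py 6
```

```text
41.1 6.88 8.04
42.6 3.43 3.97
44.1 0.16 0.16
45.6 0.16 0.16
47.1 0.16 0.16
48.6 0.16 0.16
```

```bash
python3 -c "
from h import *
t=snap('top');crop(t,'t14',280,180,440,285,5);s=snap('scene');crop(s,'s19',280,70,430,210,5)
plan([0.3,0,.3])"
```

```text
t48.67 pos [ 0.3312 -0.0278  0.3637] theta -0.014 q6 -0.24 w 0.0355 F [-0.2  0.3  0.8] | SHIFT [ 0.0637 -0.0315 -0.0273] ROLL 0.000
```

View pics/t14.png

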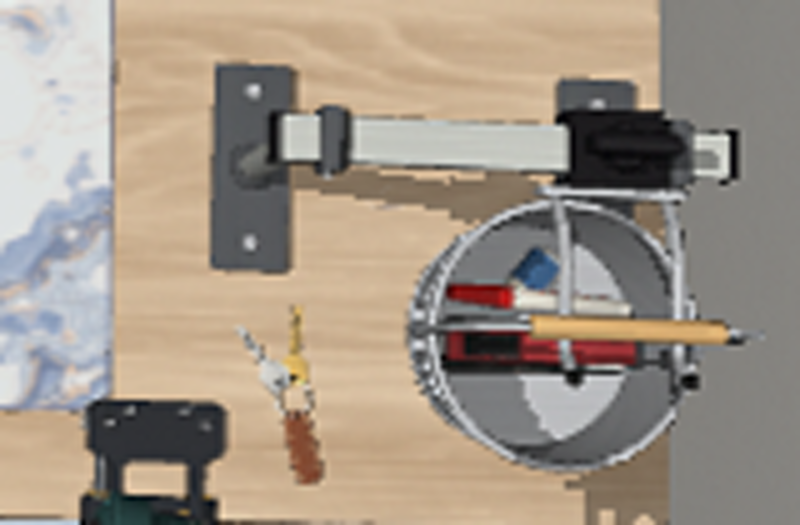

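View pics/s19.png

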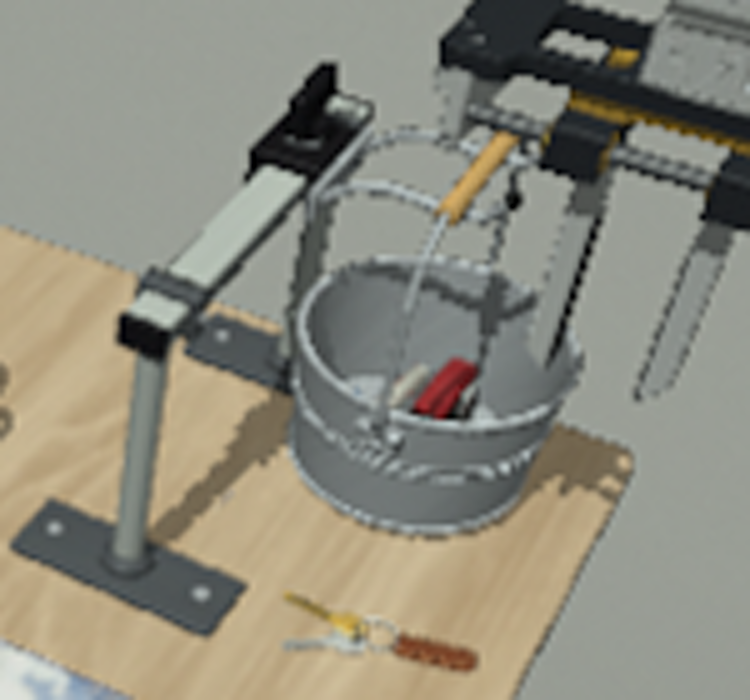

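```bash
python3 -c "
from bench import robot
print(robot.close_job())"
```

```text
the job is handed in; nothing more can be done
None
```

The job is done and handed in at about 49 s of the 208 s allowed. The pail hangs level and still by its wooden grip over both prongs, with the eraser, stapler and marker inside. The mouse was not on the desk.

- **Hook:** I loosened the clamp knob, slid the hook to the right-hand stop and tightened the knob there before the pail went on. The knob turned until the pads began to slip on it at about 0.55 N m, against the 0.12 N m turning takes. In the last pictures the hook block sits against the stop with no gap and the knob bar is parallel to the rail.
- **Stillness:** the pail swung slightly after I let go, so I waited; pictures over the last 4.5 s or so before hand-in showed no movement.
- **Things to leave:** the mug, notebook, tin and keys look unmoved in the pictures.
- **What went wrong or disagreed:**
  - The hook reached the stop about 30 mm sooner than I had planned, so the wrist force rose briefly to about 76 N. That is under the 120 N limit, and I eased off straight away.
  - The top and wrist cameras disagreed by up to about 8 mm in y, so I relied on the wrist camera and contact.

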